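# Mount a cork polishing wheel on the sprung arbor

## Task

Build up the polishing arbor on the green stand: slide the cork wheel down onto the support flange, then the brass clamp collar with its wide flange down onto the wheel, then the red-knobbed cap, pressing the cap lightly and turning it until its slots drop over the cross key and it sits flush on the collar. Be gentle: press only lightly, stop turning as soon as the slots have caught instead of forcing the braked arbor round, and leave the two tumblers and the pigment jar nearby standing where they are.

Things in the scene. Friction and masses are not known exactly. Their poses are not given: they have to be found in the camera images.
- stand: Green cast stand fixed to the table: round foot 100 mm across, 9 mm high; housing 42 mm across up to 30 mm. Origin at the centre of its underside, z up along the vertical arbor axis. It carries a sprung flange and a steel arbor. A brake (about 2 N m) keeps the arbor from turning under light rubbing.
- seat (a point): Centre of the upper face of the aluminium support flange (48 mm across, 5 mm thick), on the arbor axis, 47 mm above the table unloaded. Flange and arbor ride down together on a spring: 1 N preload, then 0.9 N per mm, hard stop after 12 mm. Above this point the arbor is 26 mm thick up to 33 mm, a cone to 37 mm, a neck 11 mm thick to 54 mm, a tapered tip to 59 mm.
- key (a point): Centre of the brass cross key (flat bar 25 mm long, 7 mm wide, 6 mm high, level) through the arbor neck, 43.5 mm above the seat point, moving with it. The key's direction differs each run and is NOT given by this point's axes: find it by feel or sight. Off its slots the cap rides on the key, underside 46.5 mm above the seat; within about 4 degrees of a slot it drops 8.5 mm.
- wheel: Cork polishing wheel, a ring 54 mm outside, 28 mm bore, 20 mm thick, about 90 g, lying flat. Origin at the centre of its underside, z up. First on the arbor; it passes over the cross key whatever its direction.
- collar: Brass clamp collar: flange 51 mm across, 5 mm thick at the bottom; hub 38 mm across, up to 18 mm total height; 28 mm bore right through; about 160 g. Origin at the centre of the flange's underside, z up. Second on the arbor, flange down; it passes over the cross key. Seated, its top is 38 mm above the seat point.
- cap: Cap 46 mm tall, about 100 g: aluminium skirt 37 mm across up to 24 mm, blind bore 13 mm wide, 24 mm deep from below; red round knob 27 mm across from 28 to 46 mm to grip. Four slots 9 mm wide, 10 mm deep run through its underside along its x and y axes. Origin at the centre of its underside, z up. Seated on the collar, the underside is 38 mm above the seat point.
- tumbler_amber: Bystander: amber glass tumbler, 62 mm across, 82 mm tall, origin at the centre of its underside.
- tumbler_clear: Bystander: clear glass tumbler, 56 mm across, 70 mm tall, origin at the centre of its underside.
- pigment_jar3: Bystander: amber-brown pigment jar with black lid, 54 mm across, 88 mm tall, origin at the centre of its underside.
Mind the look-alikes: they are no part of the job. Several things look just like the wheel: the one meant starts farthest to the robot's right.

How it is judged:
On the way, in this order (a step that is already met when the one before it is completed fails the run):
1. the cork wheel lies on the support flange, round the arbor (horizontal distance between wheel and seat below 0.003 m and z of wheel in the frame of seat between -0.002 and 0.0025 m and angle between wheel's own z axis and vertical below 0.06 rad), for 0.2 s.
2. the brass collar lies on the wheel, flange down, round the arbor (all of step 1 and horizontal distance between collar and seat below 0.003 m and z of collar in the frame of seat between 0.018 and 0.0225 m and angle between collar's own z axis and vertical below 0.06 rad), for 0.2 s.
At the end, for the whole second after the job is handed in: Cork wheel on the flange, collar on the wheel (20 mm above the seat point), cap flush on the collar with its slots over the key (38 mm above it): heights within -2/+2.5 mm, each within 3 mm of the arbor axis, upright within 0.06 rad, cap at rest (all of step 2 and horizontal distance between cap and seat below 0.003 m and z of cap in the frame of seat between 0.036 and 0.0405 m and angle between cap's own z axis and vertical below 0.06 rad and linear speed of cap below 0.02 m/s and angular speed of cap below 0.2 rad/s); the robot touches nothing.
It fails at once if the cap pressed or turned against the stand or arbor with more than 25 N (contact force between cap and stand above 25 N).
It fails at once if the collar or wheel forced against the stand with more than 25 N (contact force between any of collar, wheel and stand above 25 N).
It fails at once if the amber glass tumbler pushed more than 20 mm or tipped (distance of tumbler_amber from where it was at the start of the episode above 0.02 m or angle between tumbler_amber's own z axis and vertical above 0.3 rad).
It fails at once if the clear glass tumbler pushed more than 20 mm or tipped (distance of tumbler_clear from where it was at the start of the episode above 0.02 m or angle between tumbler_clear's own z axis and vertical above 0.3 rad).
It fails at once if the amber pigment jar pushed more than 20 mm or tipped (distance of pigment_jar3 from where it was at the start of the episode above 0.02 m or angle between pigment_jar3's own z axis and vertical above 0.3 rad).
It also fails if it takes over 72 s, if anything falls off the work surface, if the arm or the gripper's body presses on something with over 40 N, if the wrist force passes 120 N, or if a joint passes its speed limit or range.

## Robot

A 7-joint arm with a two-finger parallel gripper is mounted at the origin on a cart in front of the work surface, level with it; the furniture and walls round the work are solid. World frame = base frame: x ahead of the robot, y to its left, z up, the work surface at z = 0. Lengths are in m, angles in rad, forces in N, time in s.
With the tool pointing down it reaches from about 0.4 to 0.85 m from the base axis. Payload 4.5 kg.
Tool frame: the origin (TCP) lies midway between the tips of the shut fingers; the grasp point (between the pads) lies 19 mm behind it; z points along the fingers, y is the line along which they close (so a half turn about z gives the same grasp; the last joint's range is limited). The gripper opens to 88 mm and grips with 3 to 60 N. Pads are 18 mm wide; open, the fingers measure 123 mm over their backs; the gripper's body (75 mm by 187 mm) begins 45 mm behind the grasp point.
Start: joints at [1.231, 0.689, -0.195, 1.565, 0.157, 0.902, -0.215], TCP at [0.228, -0.582, 0.239] pointing down, gripper open.
Joint ranges: [-3.01, 3.01], [-0.46, 2.08], [-1.47, 1.51], [0.13, 2.56], [-1, 4.14], [0.04, 2.09], [-2.66, 2.66]. Speed limits (rad/s): [2.57, 2.57, 3.14, 3.14, 3.14, 3.14, 3.14].

## Interface

Orientations are given as a unit quaternion [x, y, z, w].
In Python, from plant import r gives the robot as it stands.
- The arm moves only by the tool carry_out, never from a script. Its argument "plan" is a list of rows, each an object with "rot": the turn, a rotation vector about the tool's x, y, z in rad, a list of three; "xyz": the shift along the tool's x, y, z in m, a list of three; "grip": the closure in counts, from 0 (fully open) to 255 (shut). In form: [{"rot": [wx, wy, wz], "xyz": [dx, dy, dz], "grip": grip}, ...]. A call has 1 to 8 rows; each row is the pose to reach, as a shift and turn from the pose commanded when the call began, along the tool's axes at that moment; what a row does not reach only later rows make up. A row lasts 1/12 s, in which the tool goes at most 41.7 mm and 7.16 degrees, less where a joint would pass 70% of its speed; a pose out of reach is approached as far as the arm can. A call with a gripper value outside its range is refused whole. The fingers move at their own pace and stop on an object; "squeeze" is the grip in N (left out, the last holds). Time passes only in rows, so rows that repeat a pose let the fingers close. It gives the time, the measured TCP pose, the force, the opening and the grip force at its end, in the units of the state.
- r.get_state(): the state, without advancing time (a new reading comes with each control period).
- r.snapshot(name): name is "scene" or "top"; returns the picture (384x512x3 uint8, red, green, blue); there is no depth.
- r.camera_params(name): a dict with "fx", "fy", "cx", "cy" (pixels), "position" and "attitude" of the camera in the world. Camera axes: x right, y down, z forward; pixel columns grow to the right and rows downward; lengths in m; the calibration is good to about 2 mm. A picture is of the moment at which its call begins. camera_params takes no time and is no camera call.
- r.finish_job(): hands the job in; it is judged then, once.
The state is a dict: "clock": time; "q": joint angles; "qd": joint speeds; "joint_torque": joint torques, N m; "tool_pos": TCP position; "eef_rot": TCP orientation; "contact_force": force on the tool from outside, world axes, zero at the start; "moment": the same for the moment, N m; "opening": opening from 0.0 (shut) to 1.0 (fully open); "finger_force": force on a finger pad.
Only numpy, scipy, OpenCV 4.12 (cv2) and the standard library are available. Lean on these libraries where they do the work, as an engineer would, in place of code of your own. Each camera call takes 0.05 s, during which the arm holds its last target. There are 200 camera calls.

## Working session

There is one attempt and no reset: what is moved stays moved. The work goes in short steps, Python scripts to look and compute and a tool call to move; the robot and the scene stay as the last step left them, time stands still between calls to the robot, and variables do not carry over. Pictures are saved under pics/ and viewed, at most 10 in all, crops included, and the job is handed in when it is done.

Besides the shell and the picture viewer there is one more tool, called as name(argument=value, ...), one argument or row to a line, values as JSON. carry_out: Moves the arm, as the interface text tells. Its arguments: {"type":"object","properties":{"plan":{"type":"array"},"squeeze":{"type":"number"}},"required":["plan"]}

```bash
mkdir -p pics; ls
cat > h.py <<'E'
from plant import r
import numpy as np, cv2
from scipy.spatial.transform import Rotation as R
def snap(cam,name):
    im=r.snapshot(cam); cv2.imwrite('pics/'+name,im[:,:,::-1]); return im
def ray(cam,uv):
    p=r.camera_params(cam); d=R.from_quat(p['attitude']).apply([(uv[0]-p['cx'])/p['fx'],(uv[1]-p['cy'])/p['fy'],1]); return np.array(p['position']),d
def onz(cam,uv,z):
    o,d=ray(cam,uv); return o+d*(z-o[2])/d[2]
def proj(cam,X):
    p=r.camera_params(cam); c=R.from_quat(p['attitude']).inv().apply(np.array(X)-p['position']); return [p['fx']*c[0]/c[2]+p['cx'],p['fy']*c[1]/c[2]+p['cy']]
E
python3 - <<'E'
from h import *
a=snap('scene','s0.png'); b=snap('top','t0.png')
for c in('scene','top'): print(r.camera_params(c))
print(r.get_state())
E
```

```text
pics
{'fx': 363.9203743361444, 'fy': 363.9203743361444, 'cx': 250.58208783322, 'cy': 193.98640151820575, 'position': array([-0.02889197,  0.70480071,  0.83534109]), 'attitude': array([-0.35155307,  0.84725219, -0.36669031,  0.15528163])}
{'fx': 387.16242480019184, 'fy': 387.16242480019184, 'cx': 254.59126147969525, 'cy': 187.32475552671048, 'position': array([0.43193073, 0.15999051, 1.40863352]), 'attitude': array([ 0.71262038, -0.70045828,  0.03120623, -0.0235916 ])}
{'clock': 0.1, 'q': array([ 1.23079708,  0.68989412, -0.19452831,  1.56621667,  0.15726344,
        0.90251397, -0.21509186]), 'qd': array([ 3.20668418e-04, -1.14404321e-03, -9.23555136e-04, -4.91367782e-04,
       -4.19203168e-04, -5.33206419e-06, -2.34342476e-04]), 'joint_torque': array([-2.65305942e-03, -5.28496134e+01, -1.27141111e+00, -1.53834665e+01,
       -5.25817007e-02,  2.00795541e-03,  3.44322859e-05]), 'tool_pos': array([ 0.22798777, -0.58132855,  0.2380004 ]), 'eef_rot': array([ 9.82578653e-01,  1.85845404e-01, -1.96038901e-04, -7.98898568e-04]), 'contact_force': array([ 0.30924882, -0.19228358,  0.37838914]), 'moment': array([-0.02462796,  0.03490904, -0.01904831]), 'finger_force': 0.0, 'opening': 0.9977023257481278}
```

View pics/s0.png

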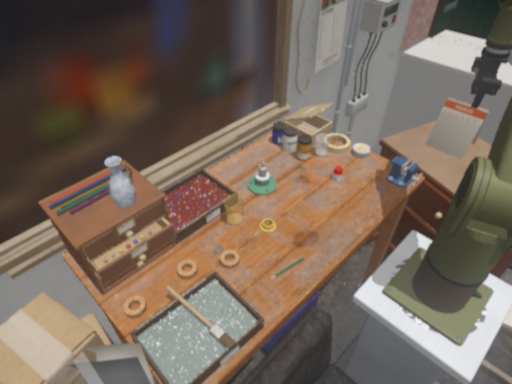

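View pics/t0.png

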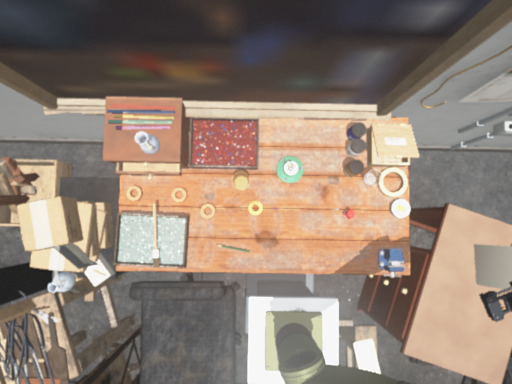

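The scene view shows the stand at (262,184), collar at (268,225) and red-knobbed cap at (338,174). The tumblers are at (235,213) and about (321,145).

Things that could be taken for the wheel, by top-view pixel: cork rings at (134,193), (179,195) and (207,211). The larger pale ring at (393,181) and the brass ring at (255,208), which is the collar, are not cork wheels. The robot's right is image right, so I choose (207,211). I'll check it in a close crop.

Run:
```python
from h import *
t=cv2.imread('pics/t0.png'); s=cv2.imread('pics/s0.png')
cr=lambda im,x,y,n=30:cv2.resize(im[y-n:y+n,x-n:x+n],(260,260),interpolation=cv2.INTER_CUBIC)
cv2.imwrite('pics/c0.png',np.vstack([np.hstack([cr(t,207,211),cr(t,255,208),cr(t,290,169)]),np.hstack([cr(t,350,213),cr(s,265,180),cr(s,338,174)])]))
h=cv2.cvtColor(t,cv2.COLOR_BGR2HSV); hs=cv2.cvtColor(s,cv2.COLOR_BGR2HSV)
for n,p,z in [('ring',(134,193),.02),('ring',(179,195),.02),('wheel',(207,211),.02),('collar',(255,208),.018),('stand',(290,169),.1),('cap',(350,213),.046),('amber',(241,180),.08),('clear',(370,178),.07),('jar',(354,168),.088),('tape',(393,181),.02)]: print(n,onz('top',p,z).round(3))
for n,p,z in [('wheel',(229,258),.02),('collar',(268,225),.018),('cap',(338,170),.046),('jar',(304,140),.088)]: print(n,onz('scene',p,z).round(3))
print(t[200:222:2,196:220:2].tolist()[5]); print(R.from_quat(r.get_state()['eef_rot']).as_matrix().round(2))
```

```text
ring [0.512 0.577 0.02 ]
ring [0.508 0.416 0.02 ]
wheel [0.452 0.315 0.02 ]
collar [0.466 0.143 0.018]
stand [0.598 0.027 0.1  ]
cap [ 0.453 -0.191  0.046]
amber [0.56  0.194 0.08 ]
clear [ 0.576 -0.255  0.07 ]
jar [ 0.607 -0.195  0.088]
tape [ 0.572 -0.354  0.02 ]
wheel [0.452 0.318 0.02 ]
collar [0.46  0.151 0.018]
cap [ 0.447 -0.182  0.046]
jar [ 0.606 -0.189  0.088]
[[144, 189, 238], [145, 185, 234], [156, 200, 239], [165, 216, 244], [123, 161, 215], [134, 180, 237], [133, 176, 231], [137, 172, 224], [168, 218, 245], [164, 217, 245], [122, 163, 223], [129, 175, 231]]
[[ 0.93  0.37 -0.  ]
 [ 0.37 -0.93  0.  ]
 [-0.   -0.   -1.  ]]
```

View pics/c0.png

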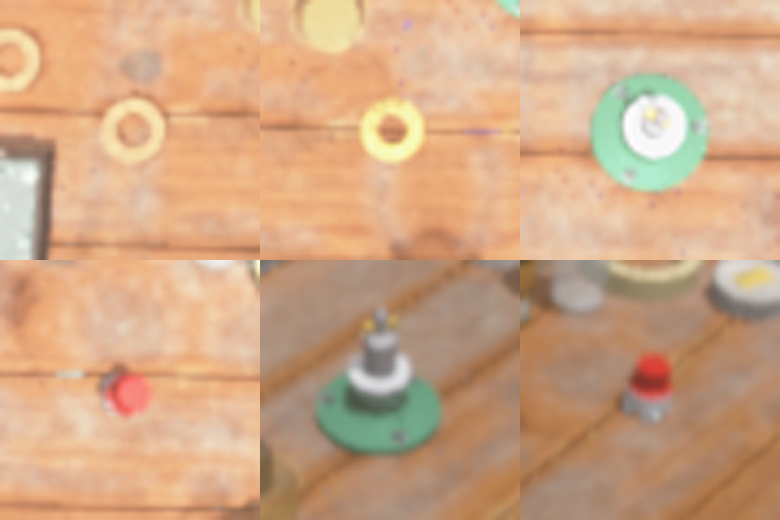

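The crop confirms the wheel: a plain cork ring at top-view (207,211), with the next ring up and to its left. It also shows the brass collar at (255,208), the stand with its brass key at (290,169), and the red-knobbed cap at (350,213). Next I'll measure them precisely.

```bash
cat >> h.py <<'E'
def fit(im,uv,n,lo,hi,hull=True):
    """ellipse of the HSV-masked blob near uv (window half size n, 6x upsampled)"""
    x,y=int(uv[0])-n,int(uv[1])-n
    c=cv2.resize(im[y:y+2*n,x:x+2*n],None,fx=6,fy=6,interpolation=cv2.INTER_CUBIC)
    m=cv2.inRange(cv2.cvtColor(c,cv2.COLOR_RGB2HSV),lo,hi)
    cs,_=cv2.findContours(m,cv2.RETR_EXTERNAL,cv2.CHAIN_APPROX_NONE)
    k=max(cs,key=cv2.contourArea)
    (a,b),ax,an=cv2.fitEllipse(cv2.convexHull(k))
    return (x+(a+.5)/6-.5,y+(b+.5)/6-.5),(ax[0]/6,ax[1]/6)
E
python3 - <<'E'
from h import *
t=cv2.imread('pics/t0.png')[:,:,::-1].copy(); s=cv2.imread('pics/s0.png')[:,:,::-1].copy()
P=[('wheel','top',(207,211),12,.02,(10,0,0),(30,115,255)),('wheel','scene',(229,258),16,.012,(10,0,0),(30,125,255)),
('collar','top',(255,208),11,.012,(20,0,0),(35,255,255)),('collar','scene',(268,225),14,.01,(20,100,0),(35,255,255)),
('foot','top',(290,169),17,.009,(50,60,0),(90,255,255)),('foot','scene',(262,184),20,.006,(50,60,0),(90,255,255)),
('cap','top',(350,213),10,.046,(170,150,60),(180,255,255)),('cap','scene',(338,174),14,.037,(170,140,60),(180,255,255))]
for n,c,p,w,z,lo,hi in P:
    im=t if c=='top' else s
    if n=='cap':
        im=im.copy(); lo=(0,170,90);hi=(180,255,255)
    try:
        q,ax=fit(im,p,w,lo,hi); print(n,c,np.round(q,2),np.round(ax,1),onz(c,q,z).round(4))
    except Exception as e: print(n,c,e)
hh=lambda im,x,y:cv2.cvtColor(im,cv2.COLOR_RGB2HSV)[y,x-12:x+13].tolist()
print(hh(t,207,211));print(hh(s,229,258));print(hh(t,255,208))
E
```

```text
wheel top [205.94 211.59] [25.  44.2] [0.4498 0.3184 0.02  ]
wheel scene [224.39 261.22] [34.  47.2] [0.4573 0.3304 0.012 ]
collar top [255.08 207.64] [14.7 15.2] [0.4672 0.1428 0.012 ]
collar scene [267.52 225.05] [13.7 16. ] [0.4661 0.1469 0.01  ]
foot top [288.9  169.96] [23.2 25.8] [0.6064 0.0219 0.009 ]
foot scene [261.89 184.41] [18.7 27.5] [0.6105 0.0214 0.006 ]
cap top max() iterable argument is empty
cap scene [338.38 170.11] [8.4 8.6] [ 0.4512 -0.1925  0.037 ]
[[14, 107, 236], [13, 104, 236], [14, 100, 235], [13, 93, 233], [14, 89, 233], [17, 83, 240], [19, 79, 244], [20, 82, 244], [17, 92, 239], [12, 109, 210], [12, 116, 220], [13, 107, 234], [13, 102, 235], [13, 97, 231], [13, 94, 227], [12, 91, 223], [14, 93, 228], [19, 82, 244], [21, 76, 246], [20, 84, 244], [13, 105, 220], [12, 114, 223], [13, 115, 230], [13, 116, 231], [13, 113, 233]]
[[12, 112, 176], [12, 112, 178], [13, 112, 177], [14, 109, 182], [15, 106, 197], [16, 106, 204], [16, 107, 197], [15, 112, 178], [14, 120, 149], [14, 131, 142], [13, 139, 154], [13, 140, 158], [13, 135, 161], [13, 124, 162], [13, 115, 160], [12, 109, 152], [13, 107, 152], [14, 109, 166], [15, 109, 188], [15, 105, 199], [16, 105, 202], [16, 109, 195], [14, 120, 176], [13, 130, 177], [13, 135, 181]]
[[15, 105, 228], [15, 108, 226], [14, 109, 224], [14, 109, 224], [15, 109, 227], [23, 103, 244], [29, 74, 248], [28, 82, 248], [25, 101, 246], [16, 121, 219], [12, 124, 192], [11, 125, 191], [11, 126, 188], [11, 125, 186], [11, 125, 183], [15, 128, 210], [25, 103, 247], [30, 69, 248], [30, 62, 249], [24, 104, 243], [14, 118, 220], [13, 119, 216], [13, 119, 214], [13, 117, 212], [12, 120, 211]]
```

carry_out(
  plan=[
    {"rot": [0,0,0],"xyz": [0,0,-0.02],"grip": 0},
  ],
)

```text
clock: 0.18
tool_pos: [0.2269, -0.5792, 0.2549]
eef_rot: [0.983, 0.186, -0.001, -0.004]
contact_force: [0.3, 0.4, -0.2]
opening: 1.002
finger_force: 0.0
```

Run:
```python
from h import *
t=cv2.imread('pics/t0.png')[:,:,::-1].copy(); s=cv2.imread('pics/s0.png')[:,:,::-1].copy()
P=[('wheel','top',(207,211),12,.02,(16,0,0),(30,255,255)),('wheel','scene',(229,258),13,.015,(15,0,160),(30,118,255)),
('foot','top',(290,169),19,.009,(40,30,0),(95,255,255)),('foot','scene',(262,184),20,.006,(40,50,0),(95,255,255)),
('white','top',(291,167),11,.047,(0,0,215),(180,40,255)),('white','scene',(262,178),10,.047,(0,0,150),(180,40,255)),
('cap','top',(350,213),9,.046,(0,125,0),(8,255,255)),('cap','top',(350,213),9,.046,(170,100,0),(180,255,255))]
for n,c,p,w,z,lo,hi in P:
    im=t if c=='top' else s
    try:
        q,ax=fit(im,p,w,lo,hi); print(n,c,np.round(q,2),np.round(ax,1),onz(c,q,z).round(4))
    except Exception as e: print(n,c,e)
print(cv2.cvtColor(t,cv2.COLOR_RGB2HSV)[213,341:360].tolist())
```

```text
wheel top [207.12 210.87] [14.6 15.2] [0.4525 0.3142 0.02  ]
wheel scene [229.54 257.17] [16.2 19.2] [0.4556 0.3124 0.015 ]
foot top [289.4  168.98] [27.  27.2] [0.61   0.0201 0.009 ]
foot scene [262.04 184.53] [19.7 28.5] [0.6097 0.0215 0.006 ]
white top [290.7  167.74] [14.8 15.2] [0.6097 0.0194 0.047 ]
white scene [261.68 173.8 ] [13.5 18.3] [0.6168 0.0169 0.047 ]
cap top [349.25 213.05] [ 9.5 10.5] [ 0.4529 -0.1887  0.046 ]
cap top max() iterable argument is empty
[[13, 102, 236], [11, 107, 215], [8, 85, 182], [3, 114, 210], [2, 150, 223], [2, 159, 204], [2, 151, 244], [2, 128, 249], [3, 123, 248], [2, 124, 247], [2, 124, 247], [2, 125, 247], [3, 127, 247], [6, 126, 247], [11, 120, 240], [13, 112, 235], [14, 112, 236], [14, 115, 236], [13, 117, 235]]
```

carry_out(
  plan=[
    {"rot": [0,0,0],"xyz": [0.036,-0.019,0],"grip": 0},
    {"rot": [0,0,0],"xyz": [0.072,-0.038,0],"grip": 0},
    {"rot": [0,0,0],"xyz": [0.109,-0.056,0],"grip": 0},
    {"rot": [0,0,0],"xyz": [0.145,-0.075,0],"grip": 0},
    {"rot": [0,0,0],"xyz": [0.181,-0.094,0],"grip": 0},
    {"rot": [0,0,0],"xyz": [0.217,-0.112,0],"grip": 0},
    {"rot": [0,0,0],"xyz": [0.254,-0.131,0],"grip": 0},
    {"rot": [0,0,0],"xyz": [0.29,-0.15,0],"grip": 0},
  ],
)

```text
clock: 0.85
tool_pos: [0.4443, -0.3345, 0.2585]
eef_rot: [0.983, 0.186, -0.0, -0.0]
contact_force: [0.4, -1.1, 0.2]
opening: 0.996
finger_force: 0.0
```

carry_out(
  plan=[
    {"rot": [0,0,-0.119],"xyz": [0.02,-0.03,0],"grip": 0},
    {"rot": [0,0,-0.238],"xyz": [0.04,-0.06,0],"grip": 0},
    {"rot": [0,0,-0.356],"xyz": [0.06,-0.09,0],"grip": 0},
    {"rot": [0,0,-0.475],"xyz": [0.08,-0.12,0],"grip": 0},
    {"rot": [0,0,-0.594],"xyz": [0.1,-0.15,0],"grip": 0},
    {"rot": [0,0,-0.712],"xyz": [0.12,-0.18,0],"grip": 0},
    {"rot": [0,0,-0.831],"xyz": [0.14,-0.21,0],"grip": 0},
    {"rot": [0,0,-0.95],"xyz": [0.16,-0.24,0],"grip": 0},
  ],
)

```text
clock: 1.52
tool_pos: [0.5046, -0.0529, 0.2586]
eef_rot: [0.787, 0.617, -0.0, -0.0]
contact_force: [0.9, -0.6, 0.9]
opening: 1.001
finger_force: 0.0
```

```bash
cat >> h.py <<'E'
def to(x,y,z,yaw=None):
    """shift/turn in present tool axes to a world TCP pose"""
    s=r.get_state(); M=R.from_quat(s['eef_rot']); 
    Rt=M if yaw is None else R.from_euler('z',yaw,degrees=True)*R.from_quat([1,0,0,0])
    print('clock',round(s['clock'],2),'pos',s['tool_pos'].round(4),'yaw',np.degrees(np.arctan2(*M.as_matrix()[[1,0],0])).round(1),'F',s['contact_force'].round(1),'op',round(s['opening']*88,1))
    print('xyz',M.inv().apply(np.array([x,y,z])-s['tool_pos']).round(4),'rot',(M.inv()*Rt).as_rotvec().round(3),'q',s['q'].round(2))
E
python3 -c "
from h import *
to(.4535,.314,.15,90)"
```

```text
clock 1.52 pos [ 0.5046 -0.0529  0.2586] yaw 76.2 F [ 0.9 -0.6  0.9] op 88.1
xyz [ 0.3441 -0.1372  0.1085] rot [-0.001  0.    -0.241] q [ 0.3   0.53 -0.45  1.88  0.31  0.8  -0.56]
```

carry_out(
  plan=[
    {"rot": [0,0,-0.06],"xyz": [0.035,-0.014,0],"grip": 0},
    {"rot": [0,0,-0.12],"xyz": [0.07,-0.028,0],"grip": 0},
    {"rot": [0,0,-0.18],"xyz": [0.108,-0.043,0],"grip": 0},
    {"rot": [0,0,-0.241],"xyz": [0.145,-0.058,0],"grip": 0},
    {"rot": [0,0,-0.241],"xyz": [0.182,-0.073,0.01],"grip": 0},
    {"rot": [0,0,-0.241],"xyz": [0.22,-0.088,0.02],"grip": 0},
    {"rot": [0,0,-0.241],"xyz": [0.257,-0.102,0.03],"grip": 0},
    {"rot": [0,0,-0.241],"xyz": [0.294,-0.117,0.04],"grip": 0},
  ],
)

```text
clock: 2.18
tool_pos: [0.4626, 0.2608, 0.218]
eef_rot: [0.709, 0.705, -0.0, 0.0]
contact_force: [1.4, 0.2, 0.4]
opening: 0.998
finger_force: 0.0
```

```bash
python3 -c "
from h import *
to(.4535,.314,.004,90)"
```

```text
clock 2.18 pos [0.4626 0.2608 0.218 ] yaw 89.6 F [1.4 0.2 0.4] op 87.8
xyz [ 0.0533 -0.0094  0.214 ] rot [-0.     0.001 -0.006] q [-0.32  0.62 -0.45  1.86  0.39  0.74 -1.  ]
```

Descend, then close gently.

carry_out(
  plan=[
    {"rot": [0,0,-0.006],"xyz": [0.03,-0.005,0.02],"grip": 0},
    {"rot": [0,0,-0.006],"xyz": [0.0533,-0.0094,0.045],"grip": 0},
    {"rot": [0,0,-0.006],"xyz": [0.0533,-0.0094,0.085],"grip": 0},
    {"rot": [0,0,-0.006],"xyz": [0.0533,-0.0094,0.125],"grip": 0},
    {"rot": [0,0,-0.006],"xyz": [0.0533,-0.0094,0.16],"grip": 0},
    {"rot": [0,0,-0.006],"xyz": [0.0533,-0.0094,0.185],"grip": 0},
    {"rot": [0,0,-0.006],"xyz": [0.0533,-0.0094,0.203],"grip": 0},
    {"rot": [0,0,-0.006],"xyz": [0.0533,-0.0094,0.213],"grip": 0},
  ],
)

```text
clock: 2.85
tool_pos: [0.4528, 0.3116, 0.003]
eef_rot: [0.707, 0.707, -0.002, -0.0]
contact_force: [-0.6, -0.2, 0.2]
opening: 1.003
finger_force: 0.0
```

carry_out(
  plan=[
    {"rot": [0,0,0],"xyz": [0,0,0],"grip": 110},
    {"rot": [0,0,0],"xyz": [0,0,0],"grip": 150},
    {"rot": [0,0,0],"xyz": [0,0,0],"grip": 150},
    {"rot": [0,0,0],"xyz": [0,0,0],"grip": 150},
    {"rot": [0,0,0],"xyz": [0,0,0],"grip": 150},
  ],
  squeeze=10,
)

```text
clock: 3.27
tool_pos: [0.4548, 0.313, 0.0069]
eef_rot: [0.707, 0.707, 0.001, 0.0]
contact_force: [-0.1, 0.1, 0.3]
opening: 0.649
finger_force: 0.0
```

carry_out(
  plan=[
    {"rot": [0,0,0],"xyz": [0,0,-0.02],"grip": 150},
    {"rot": [0,0,0],"xyz": [0,0,-0.05],"grip": 150},
    {"rot": [0,0,0],"xyz": [0,0,-0.09],"grip": 150},
    {"rot": [0,0,0],"xyz": [0,0,-0.13],"grip": 150},
    {"rot": [0,0,0],"xyz": [0,0,-0.165],"grip": 150},
  ],
)

```text
clock: 3.68
tool_pos: [0.4541, 0.3125, 0.1736]
eef_rot: [0.707, 0.707, 0.001, 0.0]
contact_force: [0.6, 0.3, -0.6]
opening: 0.597
finger_force: 10.0
```

```bash
python3 -c "
from h import *
to(.61,.0205,.17,90)"
```

```text
clock 3.68 pos [0.4541 0.3125 0.1736] yaw 90.0 F [ 0.6  0.3 -0.6] op 52.5
xyz [-0.292   0.1559  0.0036] rot [ 0.001 -0.001  0.   ] q [-0.44  0.71 -0.42  1.85  0.44  0.68 -1.11]
```

Run:
```python
from h import *
t=snap('top','t1.png');s=snap('scene','s1.png')
P=r.get_state()['tool_pos'];print(P)
a=[int(v) for v in proj('top',P)];b=[int(v) for v in proj('scene',P)];print(a,b)
cr=lambda im,c,n=40:cv2.resize(im[c[1]-n:c[1]+n,c[0]-n:c[0]+n],(400,400),interpolation=cv2.INTER_CUBIC)
cv2.imwrite('pics/c1.png',np.hstack([cr(t,a),cr(s,b)])[:,:,::-1])
```

```text
[0.45683599 0.31508302 0.17673825]
[201, 208] [225, 217]
```

View pics/c1.png

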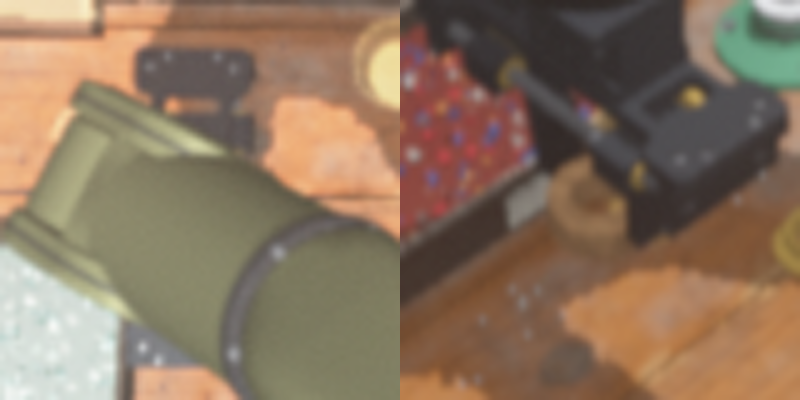

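Run:
```python
from h import *
L=[]
for i in range(8):
    r.snapshot('top'); s=r.get_state(); L.append(np.r_[s['tool_pos'],s['contact_force'],s['q'][:3]])
L=np.array(L); print(L.round(4)); print(L.mean(0).round(4))
```

```text
[[ 0.4557  0.3136  0.1739 -0.9749 -0.2636 -2.4717 -0.436   0.7063 -0.4193]
 [ 0.4546  0.3124  0.1718 -0.2409  0.9254 -1.3984 -0.4367  0.7092 -0.4179]
 [ 0.4539  0.3117  0.1705 -0.3898  0.0538 -1.0036 -0.4372  0.7112 -0.4171]
 [ 0.4535  0.3115  0.1696 -0.0675  0.4141 -1.539  -0.4375  0.7125 -0.4168]
 [ 0.4533  0.3115  0.1693 -0.5547 -0.4823 -1.6104 -0.4377  0.7133 -0.4167]
 [ 0.4533  0.3117  0.1691 -0.9525 -0.3658 -1.5481 -0.4378  0.7136 -0.4168]
 [ 0.4533  0.3119  0.1692 -0.1419  0.1604 -0.7562 -0.4379  0.7136 -0.417 ]
 [ 0.4534  0.3121  0.1694  0.5025 -0.3891 -1.4103 -0.4379  0.7134 -0.4172]]
[ 0.4539  0.312   0.1703 -0.3524  0.0066 -1.4672 -0.4373  0.7116 -0.4173]
```

carry_out(
  plan=[
    {"rot": [0,0,0],"xyz": [-0.025,0.013,-0.02],"grip": 150},
    {"rot": [0,0,0],"xyz": [-0.06,0.032,-0.02],"grip": 150},
    {"rot": [0,0,0],"xyz": [-0.095,0.051,-0.02],"grip": 150},
    {"rot": [0,0,0],"xyz": [-0.13,0.07,-0.02],"grip": 150},
    {"rot": [0,0,0],"xyz": [-0.165,0.089,-0.02],"grip": 150},
    {"rot": [0,0,0],"xyz": [-0.2,0.107,-0.02],"grip": 150},
    {"rot": [0,0,0],"xyz": [-0.23,0.124,-0.02],"grip": 150},
    {"rot": [0,0,0],"xyz": [-0.255,0.137,-0.02],"grip": 150},
  ],
)

```text
clock: 4.85
tool_pos: [0.592, 0.0538, 0.1896]
eef_rot: [0.708, 0.706, -0.001, 0.0]
contact_force: [0.1, -0.1, -1.2]
opening: 0.601
finger_force: 10.0
```

carry_out(
  plan=[
    {"rot": [0,0,0],"xyz": [-0.02,0.011,0],"grip": 150},
    {"rot": [0,0,0],"xyz": [-0.031,0.0167,0],"grip": 150},
    {"rot": [0,0,0],"xyz": [-0.0365,0.0197,0],"grip": 150},
    {"rot": [0,0,0],"xyz": [-0.0365,0.0197,0],"grip": 150},
    {"rot": [0,0,0],"xyz": [-0.0365,0.0197,0],"grip": 150},
    {"rot": [0,0,0],"xyz": [-0.0365,0.0197,0],"grip": 150},
    {"rot": [0,0,0],"xyz": [-0.0365,0.0197,0],"grip": 150},
  ],
)

```text
clock: 5.43
tool_pos: [0.6102, 0.0233, 0.1909]
eef_rot: [0.706, 0.708, 0.0, -0.0]
contact_force: [-0.2, 0.4, -1.0]
opening: 0.599
finger_force: 10.0
```

Run:
```python
from h import *
s=snap('scene','s2.png');t=snap('top','t2.png')
to(.61,.0205,.185,90)
P=r.get_state()['tool_pos'];b=[int(v) for v in proj('scene',P)];a=[int(v) for v in proj('top',P)];print(a,b)
cr=lambda im,c,n=40:cv2.resize(im[c[1]-n:c[1]+n,c[0]-n:c[0]+n],(400,400),interpolation=cv2.INTER_CUBIC)
cv2.imwrite('pics/c2.png',np.hstack([cr(t,a),cr(s,[b[0],b[1]+15])])[:,:,::-1])
```

```text
clock 5.53 pos [0.6104 0.0225 0.1909] yaw 90.1 F [-1.  -1.1 -1.3] op 53.1
xyz [-0.002  -0.0004  0.0059] rot [-0.    -0.     0.002] q [ 0.16  0.76 -0.49  1.65  0.45  0.85 -0.52]
[294, 161] [262, 139]
```

View pics/c2.png

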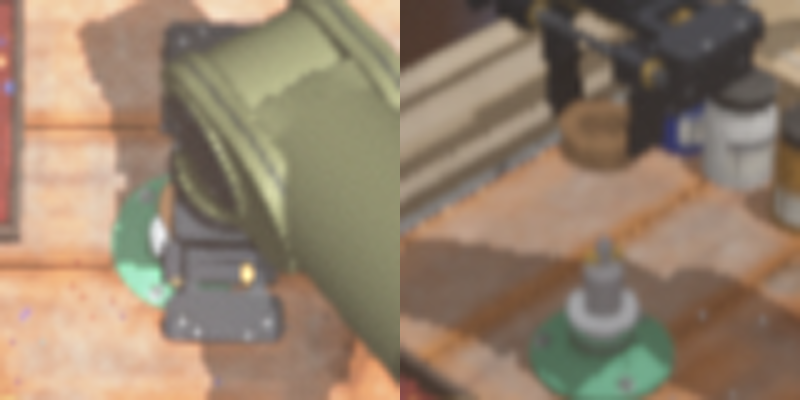

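Run:
```python
from h import *
im=cv2.imread('pics/s2.png'); big=cv2.resize(im[120:160,245:280],None,fx=8,fy=8,interpolation=cv2.INTER_CUBIC)
print(im[140,246:272].tolist()); print(im[128:152,258].tolist())
th=np.linspace(0,2*np.pi,200)
def ext(x,y,zb):
    q=np.array([proj('scene',[x+.027*np.cos(a),y+.027*np.sin(a),z]) for a in th for z in (zb,zb+.02)]); return q.min(0).round(2),q.max(0).round(2)
for y,z in((.0225,.181),(.0225,.187),(.0225,.176),(.026,.187)): print(y,z,ext(.6104,y,z))
for z in(.047,.107): print(proj('scene',[.61,.0205,z]))
# white flange / arbor column profile
for v in(165,168,172,178): print(v,im[v,250:275].mean(1).astype(int).tolist())
```

```text
[[106, 125, 140], [92, 109, 124], [83, 100, 115], [78, 94, 110], [79, 95, 109], [85, 99, 112], [96, 107, 116], [102, 112, 122], [86, 104, 126], [77, 105, 134], [78, 106, 138], [76, 104, 135], [73, 100, 129], [70, 95, 123], [69, 94, 122], [71, 97, 126], [72, 97, 126], [70, 95, 123], [67, 92, 119], [67, 92, 119], [67, 90, 116], [52, 66, 83], [46, 50, 59], [46, 50, 56], [47, 49, 56], [47, 50, 56]]
[[75, 91, 106], [76, 90, 104], [77, 89, 101], [75, 87, 99], [68, 80, 91], [62, 75, 92], [70, 92, 118], [78, 106, 138], [77, 106, 138], [72, 98, 127], [68, 93, 120], [69, 94, 122], [73, 100, 129], [77, 105, 137], [79, 108, 140], [74, 102, 132], [69, 94, 121], [66, 89, 115], [68, 90, 117], [86, 107, 134], [114, 131, 158], [132, 147, 172], [137, 153, 176], [137, 153, 176]]
0.0225 0.181 (array([253.86, 132.05]), array([271.49, 147.5 ]))
0.0225 0.187 (array([253.86, 130.42]), array([271.56, 145.89]))
0.0225 0.176 (array([253.86, 133.41]), array([271.44, 148.84]))
0.026 0.187 (array([253.06, 130.86]), array([270.78, 146.37]))
[np.float64(262.3764062388868), np.float64(175.20279558660206)]
[np.float64(262.6876127315518), np.float64(161.04037407875813)]
165 [104, 107, 114, 111, 114, 114, 110, 107, 106, 112, 113, 110, 108, 108, 109, 107, 115, 131, 145, 151, 151, 150, 149, 148, 147]
168 [89, 87, 86, 84, 83, 84, 83, 87, 98, 115, 126, 129, 131, 133, 131, 126, 113, 102, 99, 100, 104, 109, 120, 128, 139]
172 [85, 86, 89, 93, 97, 106, 124, 136, 129, 111, 104, 106, 107, 108, 106, 108, 124, 136, 127, 110, 102, 99, 98, 98, 99]
178 [94, 92, 90, 89, 89, 99, 124, 147, 158, 160, 159, 157, 155, 155, 158, 159, 157, 151, 132, 104, 91, 89, 91, 93, 93]
```

carry_out(
  plan=[
    {"rot": [0,0,0],"xyz": [-0.0018,-0.0004,0.02],"grip": 150},
    {"rot": [0,0,0],"xyz": [-0.0018,-0.0004,0.045],"grip": 150},
    {"rot": [0,0,0],"xyz": [-0.0018,-0.0004,0.065],"grip": 150},
    {"rot": [0,0,0],"xyz": [-0.0018,-0.0004,0.08],"grip": 150},
    {"rot": [0,0,0],"xyz": [-0.0018,-0.0004,0.085],"grip": 150},
    {"rot": [0,0,0],"xyz": [-0.0018,-0.0004,0.085],"grip": 150},
    {"rot": [0,0,0],"xyz": [-0.0018,-0.0004,0.085],"grip": 150},
  ],
  squeeze=5,
)

```text
clock: 6.12
tool_pos: [0.6108, 0.0198, 0.1063]
eef_rot: [0.707, 0.707, 0.0, 0.0]
contact_force: [-0.1, -0.5, -1.0]
opening: 0.604
finger_force: 5.0
```

carry_out(
  plan=[
    {"rot": [0,0,0],"xyz": [0,0,0.004],"grip": 150},
    {"rot": [0,0,0],"xyz": [0,0,0.008],"grip": 150},
    {"rot": [0,0,0],"xyz": [0,0,0.008],"grip": 150},
    {"rot": [0,0,0],"xyz": [0,0,0.008],"grip": 150},
  ],
)

```text
clock: 6.45
tool_pos: [0.6105, 0.0193, 0.0979]
eef_rot: [0.707, 0.707, 0.0, 0.0]
contact_force: [0.4, -0.0, -1.7]
opening: 0.603
finger_force: 5.0
```

Run:
```python
from h import *
for i in range(3): s=snap('scene','s3.png'); print(r.get_state()['contact_force'].round(2))
to(.61,.0205,.1,90)
```

```text
[-0.11 -0.18 -1.33]
[-0.43 -0.05 -1.53]
[-0.64 -0.54 -0.9 ]
clock 6.6 pos [0.6106 0.0193 0.098 ] yaw 90.0 F [-0.6 -0.5 -0.9] op 53.1
xyz [ 0.0012 -0.0006 -0.002 ] rot [ 0.001 -0.    -0.   ] q [ 0.13  0.88 -0.42  1.71  0.54  0.66 -0.59]
```

carry_out(
  plan=[
    {"rot": [0,0,0],"xyz": [0.001,-0.0004,0.002],"grip": 150},
    {"rot": [0,0,0],"xyz": [0.001,-0.0004,0.004],"grip": 150},
    {"rot": [0,0,0],"xyz": [0.001,-0.0004,0.006],"grip": 150},
    {"rot": [0,0,0],"xyz": [0.001,-0.0004,0.006],"grip": 150},
  ],
)

```text
clock: 6.93
tool_pos: [0.6099, 0.02, 0.0913]
eef_rot: [0.707, 0.707, -0.0, 0.0]
contact_force: [0.2, -0.7, -1.2]
opening: 0.598
finger_force: 5.0
```

carry_out(
  plan=[
    {"rot": [0,0,0],"xyz": [0,0,0.002],"grip": 150},
    {"rot": [0,0,0],"xyz": [0,0,0.004],"grip": 150},
    {"rot": [0,0,0],"xyz": [0,0,0.004],"grip": 150},
  ],
)

```text
clock: 7.18
tool_pos: [0.61, 0.02, 0.0873]
eef_rot: [0.707, 0.707, -0.0, 0.0]
contact_force: [0.1, -2.3, -0.5]
opening: 0.599
finger_force: 5.0
```

carry_out(
  plan=[
    {"rot": [0,0,0],"xyz": [0,0,0.002],"grip": 150},
    {"rot": [0,0,0],"xyz": [0,0,0.004],"grip": 150},
    {"rot": [0,0,0],"xyz": [0,0,0.004],"grip": 150},
  ],
)

```text
clock: 7.43
tool_pos: [0.61, 0.0201, 0.0834]
eef_rot: [0.707, 0.707, -0.0, 0.0]
contact_force: [1.9, -1.4, -1.6]
opening: 0.605
finger_force: 5.0
```

carry_out(
  plan=[
    {"rot": [0,0,0],"xyz": [-0.0003,0.0004,0.002],"grip": 150},
    {"rot": [0,0,0],"xyz": [-0.0003,0.0004,0.004],"grip": 150},
    {"rot": [0,0,0],"xyz": [-0.0003,0.0004,0.006],"grip": 150},
    {"rot": [0,0,0],"xyz": [-0.0003,0.0004,0.006],"grip": 150},
  ],
)

```text
clock: 7.77
tool_pos: [0.6104, 0.0198, 0.0773]
eef_rot: [0.707, 0.707, -0.0, 0.0]
contact_force: [0.7, -0.3, -0.4]
opening: 0.602
finger_force: 5.0
```

carry_out(
  plan=[
    {"rot": [0,0,0],"xyz": [0,0,0.002],"grip": 150},
    {"rot": [0,0,0],"xyz": [0,0,0.004],"grip": 150},
    {"rot": [0,0,0],"xyz": [0,0,0.006],"grip": 150},
    {"rot": [0,0,0],"xyz": [0,0,0.006],"grip": 150},
  ],
)

```text
clock: 8.1
tool_pos: [0.6106, 0.0195, 0.0715]
eef_rot: [0.707, 0.707, -0.0, 0.0]
contact_force: [1.1, -1.9, 2.3]
opening: 0.603
finger_force: 5.0
```

carry_out(
  plan=[
    {"rot": [0,0,0],"xyz": [0,0,0.002],"grip": 150},
    {"rot": [0,0,0],"xyz": [0,0,0.004],"grip": 150},
    {"rot": [0,0,0],"xyz": [0,0,0.006],"grip": 150},
    {"rot": [0,0,0],"xyz": [0,0,0.006],"grip": 150},
  ],
)

```text
clock: 8.43
tool_pos: [0.6106, 0.0195, 0.0653]
eef_rot: [0.707, 0.707, -0.0, 0.0]
contact_force: [1.3, -3.1, -0.5]
opening: 0.599
finger_force: 5.0
```

carry_out(
  plan=[
    {"rot": [0,0,0],"xyz": [-0.0005,0.0002,0.002],"grip": 150},
    {"rot": [0,0,0],"xyz": [-0.0005,0.0002,0.004],"grip": 150},
    {"rot": [0,0,0],"xyz": [-0.0005,0.0002,0.006],"grip": 150},
    {"rot": [0,0,0],"xyz": [-0.0005,0.0002,0.006],"grip": 150},
  ],
)

```text
clock: 8.77
tool_pos: [0.6105, 0.0197, 0.0593]
eef_rot: [0.707, 0.707, -0.0, -0.0]
contact_force: [0.5, -2.1, 1.2]
opening: 0.601
finger_force: 5.0
```

carry_out(
  plan=[
    {"rot": [0,0,0],"xyz": [0,0,0.002],"grip": 150},
    {"rot": [0,0,0],"xyz": [0,0,0.003],"grip": 150},
    {"rot": [0,0,0],"xyz": [0,0,0.003],"grip": 150},
  ],
)

```text
clock: 9.02
tool_pos: [0.6108, 0.02, 0.0567]
eef_rot: [0.707, 0.707, 0.0, -0.0]
contact_force: [-0.1, -1.4, 3.2]
opening: 0.597
finger_force: 5.0
```

carry_out(
  plan=[
    {"rot": [0,0,0],"xyz": [0,0,-0.001],"grip": 80},
    {"rot": [0,0,0],"xyz": [0,0,-0.001],"grip": 30},
    {"rot": [0,0,0],"xyz": [0,0,-0.001],"grip": 30},
    {"rot": [0,0,0],"xyz": [0,0,-0.001],"grip": 0},
    {"rot": [0,0,0],"xyz": [0,0,-0.001],"grip": 0},
    {"rot": [0,0,0],"xyz": [0,0,-0.001],"grip": 0},
  ],
)

```text
clock: 9.52
tool_pos: [0.6105, 0.0196, 0.0576]
eef_rot: [0.707, 0.707, -0.0, -0.0]
contact_force: [-0.9, -1.1, 0.3]
opening: 0.995
finger_force: 0.0
```

carry_out(
  plan=[
    {"rot": [0,0,0],"xyz": [0,0,-0.02],"grip": 0},
    {"rot": [0,0,0],"xyz": [0,0,-0.05],"grip": 0},
    {"rot": [0,0,0],"xyz": [0,0,-0.09],"grip": 0},
    {"rot": [0,0,0],"xyz": [0,0,-0.12],"grip": 0},
    {"rot": [0,0,0],"xyz": [0,0,-0.14],"grip": 0},
    {"rot": [0,0,0],"xyz": [0,0,-0.14],"grip": 0},
  ],
)

```text
clock: 10.02
tool_pos: [0.6134, 0.0203, 0.2026]
eef_rot: [0.707, 0.707, 0.004, 0.003]
contact_force: [0.3, -0.1, -0.3]
opening: 1.002
finger_force: 0.0
```

Run:
```python
from h import *
s=snap('scene','s4.png')
to(.4665,.1445,.11,24)
c=(262,168);n=25
cv2.imwrite('pics/c4.png',np.hstack([cv2.resize(s[c[1]-n:c[1]+n,c[0]-n:c[0]+n],(400,400),interpolation=cv2.INTER_CUBIC),cv2.resize(s[200:250,243:293],(400,400),interpolation=cv2.INTER_CUBIC)])[:,:,::-1])
```

```text
clock 10.07 pos [0.612  0.0198 0.2001] yaw 90.0 F [-0.2 -0.1 -0.3] op 87.5
xyz [ 0.1246 -0.146   0.0894] rot [ 0.004 -0.003  1.152] q [ 0.17  0.75 -0.5   1.64  0.45  0.86 -0.51]
```

View pics/c4.png

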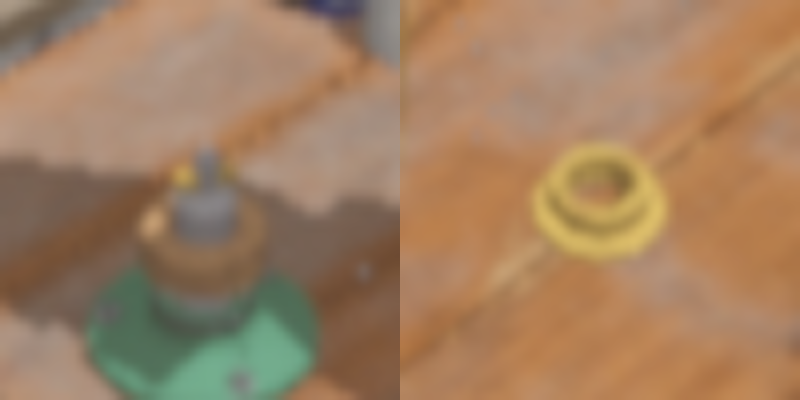

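carry_out(
  plan=[
    {"rot": [0,0,0.1],"xyz": [0.02,-0.024,0],"grip": 0},
    {"rot": [0,0,0.2],"xyz": [0.045,-0.053,0.01],"grip": 0},
    {"rot": [0,0,0.32],"xyz": [0.07,-0.082,0.02],"grip": 0},
    {"rot": [0,0,0.44],"xyz": [0.095,-0.111,0.035],"grip": 0},
    {"rot": [0,0,0.56],"xyz": [0.115,-0.135,0.055],"grip": 0},
    {"rot": [0,0,0.66],"xyz": [0.1246,-0.146,0.075],"grip": 0},
    {"rot": [0,0,0.7],"xyz": [0.1246,-0.146,0.085],"grip": 0},
    {"rot": [0,0,0.7],"xyz": [0.1246,-0.146,0.085],"grip": 0},
  ],
)

```text
clock: 10.73
tool_pos: [0.4614, 0.1443, 0.11]
eef_rot: [0.906, 0.423, -0.003, 0.0]
contact_force: [-0.8, -0.6, -0.5]
opening: 0.997
finger_force: 0.0
```

carry_out(
  plan=[
    {"rot": [0,0,0],"xyz": [0,0,0],"grip": 0},
    {"rot": [0,0,0],"xyz": [0,0,0],"grip": 0},
    {"rot": [0,0,0],"xyz": [0,0,0],"grip": 0},
  ],
)

```text
clock: 10.98
tool_pos: [0.4655, 0.1434, 0.1131]
eef_rot: [0.907, 0.421, 0.001, 0.0]
contact_force: [-0.2, 0.1, -0.4]
opening: 1.0
finger_force: 0.0
```

Run:
```python
from h import *
to(.4665,.1445,.008,50)
s=cv2.imread('pics/s4.png')[:,:,::-1].copy()
q,ax=fit(s,(268,225),13,(20,90,0),(35,255,255)); print(q,ax,onz('scene',q,.008))
a=onz('scene',(260,165),.0895);b=onz('scene',(265.75,164.25),.0895);print(a,b,np.linalg.norm(a-b),np.degrees(np.arctan2(*(b-a)[[1,0]])))
c=cv2.resize(s[158:172,254:272],None,fx=8,fy=8,interpolation=cv2.INTER_CUBIC); h=cv2.cvtColor(c,cv2.COLOR_RGB2HSV)
m=cv2.inRange(h,(17,90,90),(35,255,255)); n,_,st,ce=cv2.connectedComponentsWithStats(m); print(st[1:,4],(ce[1:]+.5)/8-.5+[254,158])
```

```text
clock 10.98 pos [0.4655 0.1434 0.1131] yaw 49.8 F [-0.2  0.1 -0.4] op 88.0
xyz [0.0014 0.     0.1051] rot [ 0.001 -0.001 -0.003] q [-0.29  0.73 -0.17  2.09  0.34  0.35 -1.43]
(267.5096384684245, 225.05338287353516) (13.725289662679037, 15.9273312886556) [0.46725049 0.14558117 0.008     ]
[0.61702215 0.02546959 0.0895    ] [0.60636365 0.00931293 0.0895    ] 0.019355655165228657 -123.41272588706003
[213 466] [[265.02552817 164.1024061 ]
 [259.61078326 164.78674893]]
```

carry_out(
  plan=[
    {"rot": [0,0,0],"xyz": [0.0014,0,0.03],"grip": 0},
    {"rot": [0,0,0],"xyz": [0.0014,0,0.06],"grip": 0},
    {"rot": [0,0,0],"xyz": [0.0014,0,0.085],"grip": 0},
    {"rot": [0,0,0],"xyz": [0.0014,0,0.1],"grip": 0},
    {"rot": [0,0,0],"xyz": [0.0014,0,0.105],"grip": 0},
    {"rot": [0,0,0],"xyz": [0.0014,0,0.105],"grip": 90},
    {"rot": [0,0,0],"xyz": [0.0014,0,0.105],"grip": 90},
    {"rot": [0,0,0],"xyz": [0.0014,0,0.105],"grip": 90},
  ],
  squeeze=12,
)

```text
clock: 11.65
tool_pos: [0.4664, 0.1452, 0.0089]
eef_rot: [0.907, 0.422, 0.001, -0.0]
contact_force: [-0.8, -0.2, 0.4]
opening: 0.797
finger_force: 0.0
```

carry_out(
  plan=[
    {"rot": [0,0,0],"xyz": [0,0,0],"grip": 190},
    {"rot": [0,0,0],"xyz": [0,0,0],"grip": 190},
    {"rot": [0,0,0],"xyz": [0,0,0],"grip": 190},
    {"rot": [0,0,0],"xyz": [0,0,0],"grip": 190},
    {"rot": [0,0,0],"xyz": [0,0,0],"grip": 190},
    {"rot": [0,0,0],"xyz": [0,0,0],"grip": 190},
    {"rot": [0,0,0],"xyz": [0,0,0],"grip": 190},
  ],
)

```text
clock: 12.23
tool_pos: [0.466, 0.1451, 0.008]
eef_rot: [0.907, 0.422, 0.0, 0.0]
contact_force: [-0.2, -1.4, 3.6]
opening: 0.417
finger_force: 12.0
```

```bash
python3 -c "
from h import *
to(.61,.0195,.2,90);print(r.get_state()['finger_force'])"
```

```text
clock 12.23 pos [0.466  0.1451 0.008 ] yaw 49.9 F [-0.2 -1.4  3.6] op 36.7
xyz [-0.0031  0.1912 -0.1919] rot [ 0.001 -0.    -0.7  ] q [-0.37  0.94 -0.04  2.11  0.39  0.09 -1.48]
12.000504971947521
```

carry_out(
  plan=[
    {"rot": [0,0,0],"xyz": [0,0,-0.015],"grip": 190},
    {"rot": [0,0,0],"xyz": [0,0,-0.05],"grip": 190},
    {"rot": [0,0,0],"xyz": [0,0,-0.09],"grip": 190},
    {"rot": [0,0,0],"xyz": [0,0,-0.13],"grip": 190},
    {"rot": [0,0,0],"xyz": [0,0.01,-0.16],"grip": 190},
    {"rot": [0,0,0],"xyz": [-0.001,0.03,-0.175],"grip": 190},
    {"rot": [0,0,0],"xyz": [-0.001,0.06,-0.177],"grip": 190},
    {"rot": [0,0,0],"xyz": [-0.002,0.095,-0.177],"grip": 190},
  ],
)

```text
clock: 12.9
tool_pos: [0.537, 0.0834, 0.1863]
eef_rot: [0.906, 0.424, 0.001, -0.0]
contact_force: [0.3, 0.5, -1.7]
opening: 0.411
finger_force: 12.0
```

carry_out(
  plan=[
    {"rot": [0,0,0],"xyz": [0,0.035,0],"grip": 190},
    {"rot": [0,0,0],"xyz": [-0.001,0.065,0],"grip": 190},
    {"rot": [0,0,0],"xyz": [-0.001,0.085,0],"grip": 190},
    {"rot": [0,0,0],"xyz": [-0.001,0.0964,0],"grip": 190},
    {"rot": [0,0,0],"xyz": [-0.001,0.0964,0],"grip": 190},
    {"rot": [0,0,0],"xyz": [-0.001,0.0964,0],"grip": 190},
    {"rot": [0,0,0],"xyz": [-0.001,0.0964,0],"grip": 190},
    {"rot": [0,0,0],"xyz": [-0.001,0.0964,0],"grip": 190},
  ],
)

```text
clock: 13.57
tool_pos: [0.6087, 0.0211, 0.1846]
eef_rot: [0.906, 0.423, -0.001, -0.001]
contact_force: [0.2, -0.8, -1.1]
opening: 0.413
finger_force: 12.0
```

Run:
```python
from h import *
s=snap('scene','s5.png')
to(.6105,.0195,.11,50)
P=r.get_state()['tool_pos'];b=[int(v) for v in proj('scene',P)];print(b)
c=(b[0],b[1]+13);n=32
cv2.imwrite('pics/c5.png',cv2.resize(s[c[1]-n:c[1]+n,c[0]-n:c[0]+n],(576,576),interpolation=cv2.INTER_CUBIC)[:,:,::-1])
q,ax=fit(s,(b[0],b[1]+2),14,(20,90,0),(35,255,255)); print(q,ax)
th=np.linspace(0,2*np.pi,200)
e=np.array([proj('scene',P+[.0255*np.cos(a),.0255*np.sin(a),z-.008]) for a in th for z in (0,.005)]); print(e.min(0),e.max(0))
```

```text
clock 13.62 pos [0.609  0.0209 0.1847] yaw 50.0 F [-0.5 -0.2 -0.9] op 36.3
xyz [-0.0001  0.0022  0.0747] rot [-0.001  0.     0.   ] q [ 0.07  0.74 -0.31  1.66  0.3   0.78 -1.08]
[263, 141]
(258.641934076945, 143.2815907796224) (4.630800565083821, 6.049181620279948)
[255.02164973 137.48348848] [271.47648673 148.3400043 ]
```

View pics/c5.png

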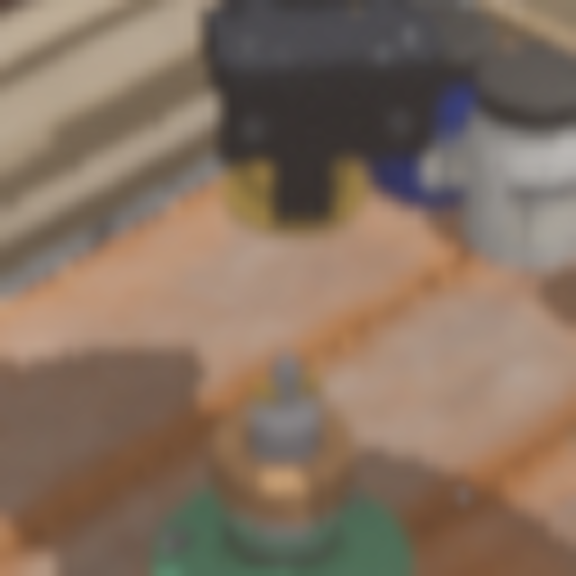

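carry_out(
  plan=[
    {"rot": [0,0,0],"xyz": [0.0012,0.0022,0.02],"grip": 190},
    {"rot": [0,0,0],"xyz": [0.0012,0.0022,0.045],"grip": 190},
    {"rot": [0,0,0],"xyz": [0.0012,0.0022,0.065],"grip": 190},
    {"rot": [0,0,0],"xyz": [0.0012,0.0022,0.076],"grip": 190},
    {"rot": [0,0,0],"xyz": [0.0012,0.0022,0.08],"grip": 190},
    {"rot": [0,0,0],"xyz": [0.0012,0.0022,0.08],"grip": 190},
    {"rot": [0,0,0],"xyz": [0.0012,0.0022,0.08],"grip": 190},
  ],
  squeeze=8,
)

```text
clock: 14.2
tool_pos: [0.613, 0.0195, 0.1055]
eef_rot: [0.907, 0.422, 0.001, 0.0]
contact_force: [1.3, -0.6, -1.4]
opening: 0.413
finger_force: 8.0
```

carry_out(
  plan=[
    {"rot": [0,0,0],"xyz": [0,0,0.002],"grip": 190},
    {"rot": [0,0,0],"xyz": [0,0,0.004],"grip": 190},
    {"rot": [0,0,0],"xyz": [0,0,0.006],"grip": 190},
    {"rot": [0,0,0],"xyz": [0,0,0.006],"grip": 190},
  ],
)

```text
clock: 14.53
tool_pos: [0.6124, 0.0189, 0.0988]
eef_rot: [0.907, 0.422, 0.0, 0.0]
contact_force: [-0.2, -0.2, -0.7]
opening: 0.412
finger_force: 8.0
```

carry_out(
  plan=[
    {"rot": [0,0,0],"xyz": [0,0,0.002],"grip": 190},
    {"rot": [0,0,0],"xyz": [0,0,0.004],"grip": 190},
    {"rot": [0,0,0],"xyz": [0,0,0.004],"grip": 190},
  ],
)

```text
clock: 14.78
tool_pos: [0.6122, 0.019, 0.0943]
eef_rot: [0.907, 0.422, -0.0, -0.0]
contact_force: [0.4, 0.3, -1.2]
opening: 0.413
finger_force: 8.0
```

carry_out(
  plan=[
    {"rot": [0,0,0],"xyz": [0.0003,-0.0013,0],"grip": 190},
    {"rot": [0,0,0],"xyz": [0.0003,-0.0013,0.002],"grip": 190},
    {"rot": [0,0,0],"xyz": [0.0003,-0.0013,0.003],"grip": 190},
    {"rot": [0,0,0],"xyz": [0.0003,-0.0013,0.003],"grip": 190},
  ],
)

```text
clock: 15.12
tool_pos: [0.6114, 0.0202, 0.0914]
eef_rot: [0.907, 0.422, -0.0, -0.0]
contact_force: [-0.5, 0.4, -1.2]
opening: 0.416
finger_force: 8.0
```

carry_out(
  plan=[
    {"rot": [0,0,0],"xyz": [0,0,0.001],"grip": 190},
    {"rot": [0,0,0],"xyz": [0,0,0.002],"grip": 190},
    {"rot": [0,0,0],"xyz": [0,0,0.002],"grip": 190},
  ],
)

```text
clock: 15.37
tool_pos: [0.6115, 0.0201, 0.0895]
eef_rot: [0.907, 0.422, -0.0, 0.0]
contact_force: [-0.0, -0.7, -1.2]
opening: 0.411
finger_force: 8.0
```

carry_out(
  plan=[
    {"rot": [0,0,0],"xyz": [0,0,0.001],"grip": 190},
    {"rot": [0,0,0],"xyz": [0,0,0.002],"grip": 190},
    {"rot": [0,0,0],"xyz": [0,0,0.002],"grip": 190},
  ],
)

```text
clock: 15.62
tool_pos: [0.6115, 0.0201, 0.0875]
eef_rot: [0.907, 0.422, -0.0, -0.0]
contact_force: [-0.3, 1.4, -1.8]
opening: 0.413
finger_force: 8.0
```

carry_out(
  plan=[
    {"rot": [0,0,0],"xyz": [0,0,0.002],"grip": 190},
    {"rot": [0,0,0],"xyz": [0,0,0.004],"grip": 190},
    {"rot": [0,0,0],"xyz": [0,0,0.005],"grip": 190},
    {"rot": [0,0,0],"xyz": [0,0,0.005],"grip": 190},
  ],
)

```text
clock: 15.95
tool_pos: [0.6114, 0.0201, 0.0823]
eef_rot: [0.907, 0.422, -0.0, -0.0]
contact_force: [-0.2, -0.8, -0.6]
opening: 0.412
finger_force: 8.0
```

carry_out(
  plan=[
    {"rot": [0,0,0],"xyz": [0,0,0.002],"grip": 190},
    {"rot": [0,0,0],"xyz": [0,0,0.004],"grip": 190},
    {"rot": [0,0,0],"xyz": [0,0,0.005],"grip": 190},
    {"rot": [0,0,0],"xyz": [0,0,0.005],"grip": 190},
  ],
)

```text
clock: 16.28
tool_pos: [0.6114, 0.0201, 0.0774]
eef_rot: [0.907, 0.422, -0.0, -0.0]
contact_force: [-0.2, 0.2, -1.6]
opening: 0.417
finger_force: 8.0
```

carry_out(
  plan=[
    {"rot": [0,0,0],"xyz": [0,0,0.001],"grip": 190},
    {"rot": [0,0,0],"xyz": [0,0,0.003],"grip": 190},
    {"rot": [0,0,0],"xyz": [0,0,0.004],"grip": 190},
    {"rot": [0,0,0],"xyz": [0,0,0.004],"grip": 190},
  ],
)

```text
clock: 16.62
tool_pos: [0.6118, 0.0201, 0.0737]
eef_rot: [0.907, 0.422, 0.0, 0.0]
contact_force: [0.6, 0.7, -0.4]
opening: 0.414
finger_force: 8.0
```

carry_out(
  plan=[
    {"rot": [0,0,0],"xyz": [0,0,0.001],"grip": 190},
    {"rot": [0,0,0],"xyz": [0,0,0.002],"grip": 190},
    {"rot": [0,0,0],"xyz": [0,0,0.003],"grip": 190},
    {"rot": [0,0,0],"xyz": [0,0,0.003],"grip": 190},
  ],
)

```text
clock: 16.95
tool_pos: [0.6118, 0.0202, 0.0708]
eef_rot: [0.907, 0.422, 0.0, 0.0]
contact_force: [-1.0, 0.3, 2.6]
opening: 0.414
finger_force: 8.0
```

carry_out(
  plan=[
    {"rot": [0,0,0],"xyz": [0,0,0],"grip": 150},
    {"rot": [0,0,0],"xyz": [0,0,0],"grip": 100},
    {"rot": [0,0,0],"xyz": [0,0,0],"grip": 0},
    {"rot": [0,0,0],"xyz": [0,0,0],"grip": 0},
    {"rot": [0,0,0],"xyz": [0,0,0],"grip": 0},
    {"rot": [0,0,0],"xyz": [0,0,0],"grip": 0},
  ],
)

```text
clock: 17.45
tool_pos: [0.6115, 0.0201, 0.0706]
eef_rot: [0.907, 0.422, -0.0, -0.0]
contact_force: [0.5, -0.2, -0.7]
opening: 0.773
finger_force: 0.0
```

carry_out(
  plan=[
    {"rot": [0,0,0],"xyz": [0,0,-0.02],"grip": 0},
    {"rot": [0,0,0],"xyz": [0,0,-0.05],"grip": 0},
    {"rot": [0,0,0],"xyz": [0,0,-0.085],"grip": 0},
    {"rot": [0,0,0],"xyz": [0,0,-0.115],"grip": 0},
    {"rot": [0,0,0],"xyz": [0,0,-0.13],"grip": 0},
    {"rot": [0,0,0],"xyz": [0,0,-0.13],"grip": 0},
  ],
)

```text
clock: 17.95
tool_pos: [0.6141, 0.0206, 0.2047]
eef_rot: [0.907, 0.422, 0.004, 0.001]
contact_force: [-0.2, 0.2, -0.8]
opening: 0.996
finger_force: 0.0
```

Run:
```python
from h import *
s=snap('scene','s6.png')
to(.452,-.190,.15,12)
f=lambda c,n:cv2.resize(s[c[1]-n:c[1]+n,c[0]-n:c[0]+n],(400,400),interpolation=cv2.INTER_CUBIC)
cv2.imwrite('pics/c6.png',np.hstack([f((262,168),25),f((338,174),14)])[:,:,::-1])
```

```text
clock 18.0 pos [0.6127 0.0202 0.2024] yaw 49.9 F [-0.7 -0.5 -0.4] op 87.8
xyz [-0.2644  0.0124  0.0517] rot [ 0.002 -0.003  0.661] q [ 0.07  0.73 -0.32  1.64  0.29  0.82 -1.07]
```

View pics/c6.png

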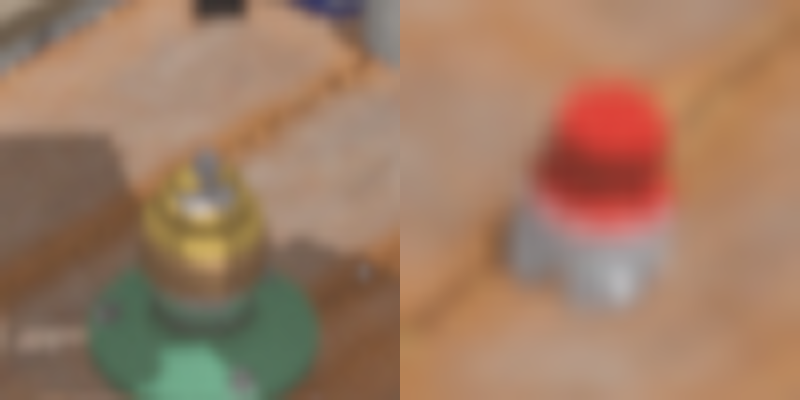

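carry_out(
  plan=[
    {"rot": [0,0,0],"xyz": [-0.025,0.001,0],"grip": 0},
    {"rot": [0,0,0],"xyz": [-0.06,0.003,0],"grip": 0},
    {"rot": [0,0,0],"xyz": [-0.098,0.005,0],"grip": 0},
    {"rot": [0,0,0],"xyz": [-0.136,0.006,0],"grip": 0},
    {"rot": [0,0,0],"xyz": [-0.174,0.008,0.005],"grip": 0},
    {"rot": [0,0,0],"xyz": [-0.21,0.01,0.015],"grip": 0},
    {"rot": [0,0,0],"xyz": [-0.243,0.011,0.03],"grip": 0},
    {"rot": [0,0,0],"xyz": [-0.2644,0.0124,0.045],"grip": 0},
  ],
)

```text
clock: 18.67
tool_pos: [0.4467, -0.1929, 0.1541]
eef_rot: [0.907, 0.42, -0.002, -0.001]
contact_force: [-0.1, 0.6, 0.3]
opening: 1.0
finger_force: 0.0
```

carry_out(
  plan=[
    {"rot": [0,0,0],"xyz": [0,0,0.03],"grip": 0},
    {"rot": [0,0,0],"xyz": [0,0,0.04],"grip": 0},
    {"rot": [0,0,0],"xyz": [0,0,0.04],"grip": 0},
    {"rot": [0,0,0],"xyz": [0,0,0.04],"grip": 0},
  ],
)

```text
clock: 19.0
tool_pos: [0.4497, -0.1896, 0.1145]
eef_rot: [0.907, 0.422, -0.001, -0.001]
contact_force: [0.2, -0.8, 0.8]
opening: 0.997
finger_force: 0.0
```

```bash
python3 -c "
from h import *
to(.452,-.190,.029,50)"
```

```text
clock 19.0 pos [ 0.4497 -0.1896  0.1145] yaw 49.9 F [ 0.2 -0.8  0.8] op 87.7
xyz [0.0012 0.0023 0.0855] rot [-0.003  0.001 -0.001] q [ 0.46  0.73 -0.25  2.08  0.45  0.38 -0.85]
```

carry_out(
  plan=[
    {"rot": [0,0,0],"xyz": [0.001,0.0015,0.025],"grip": 0},
    {"rot": [0,0,0],"xyz": [0.001,0.0015,0.055],"grip": 0},
    {"rot": [0,0,0],"xyz": [0.001,0.0015,0.075],"grip": 0},
    {"rot": [0,0,0],"xyz": [0.001,0.0015,0.0855],"grip": 0},
    {"rot": [0,0,0],"xyz": [0.001,0.0015,0.0855],"grip": 60},
    {"rot": [0,0,0],"xyz": [0.001,0.0015,0.0855],"grip": 100},
    {"rot": [0,0,0],"xyz": [0.001,0.0015,0.0855],"grip": 130},
    {"rot": [0,0,0],"xyz": [0.001,0.0015,0.0855],"grip": 130},
  ],
  squeeze=15,
)

```text
clock: 19.67
tool_pos: [0.4534, -0.1905, 0.0314]
eef_rot: [0.907, 0.422, 0.001, 0.001]
contact_force: [0.2, 0.3, -1.2]
opening: 0.723
finger_force: 0.0
```

carry_out(
  plan=[
    {"rot": [0,0,0],"xyz": [0,0,0],"grip": 220},
    {"rot": [0,0,0],"xyz": [0,0,0],"grip": 220},
    {"rot": [0,0,0],"xyz": [0,0,0],"grip": 220},
    {"rot": [0,0,0],"xyz": [0,0,0],"grip": 220},
    {"rot": [0,0,0],"xyz": [0,0,0],"grip": 220},
    {"rot": [0,0,0],"xyz": [0,0,0],"grip": 220},
    {"rot": [0,0,0],"xyz": [0,0,0],"grip": 220},
  ],
)

```text
clock: 20.25
tool_pos: [0.4528, -0.1904, 0.0303]
eef_rot: [0.907, 0.422, 0.0, 0.0]
contact_force: [0.7, -0.5, 0.2]
opening: 0.289
finger_force: 15.0
```

```bash
python3 -c "
from h import *
to(.6114,.0201,.2,86);print(r.get_state()['finger_force'])"
```

```text
clock 20.25 pos [ 0.4528 -0.1904  0.0303] yaw 49.9 F [ 0.7 -0.5  0.2] op 25.5
xyz [ 0.2632 -0.0142 -0.1697] rot [ 0.    0.   -0.63] q [ 0.37  0.9  -0.11  2.1   0.52  0.17 -0.91]
14.998552948236465
```

carry_out(
  plan=[
    {"rot": [0,0,0],"xyz": [0,0,-0.015],"grip": 220},
    {"rot": [0,0,0],"xyz": [0,0,-0.05],"grip": 220},
    {"rot": [0,0,0],"xyz": [0,0,-0.09],"grip": 220},
    {"rot": [0,0,0],"xyz": [0,0,-0.13],"grip": 220},
    {"rot": [0,0,-0.08],"xyz": [0.015,-0.001,-0.155],"grip": 220},
    {"rot": [0,0,-0.16],"xyz": [0.045,-0.002,-0.165],"grip": 220},
    {"rot": [0,0,-0.24],"xyz": [0.08,-0.004,-0.165],"grip": 220},
    {"rot": [0,0,-0.32],"xyz": [0.115,-0.006,-0.165],"grip": 220},
  ],
)

```text
clock: 20.92
tool_pos: [0.5226, -0.0984, 0.1963]
eef_rot: [0.827, 0.562, 0.0, 0.001]
contact_force: [0.9, -0.2, -1.7]
opening: 0.298
finger_force: 15.0
```

```bash
python3 -c "
from h import *
to(.6114,.0201,.2,86);print(r.get_state()['finger_force'])"
```

```text
clock 20.92 pos [ 0.5226 -0.0984  0.1963] yaw 68.3 F [ 0.9 -0.2 -1.7] op 26.2
xyz [ 0.1429  0.0387 -0.0037] rot [ 0.002  0.001 -0.309] q [ 0.37  0.65 -0.45  1.88  0.43  0.7  -0.71]
14.99565213918686
```

carry_out(
  plan=[
    {"rot": [0,0,-0.08],"xyz": [0.035,0.0095,0],"grip": 220},
    {"rot": [0,0,-0.16],"xyz": [0.07,0.019,0],"grip": 220},
    {"rot": [0,0,-0.24],"xyz": [0.105,0.0285,0],"grip": 220},
    {"rot": [0,0,-0.309],"xyz": [0.128,0.035,0],"grip": 220},
    {"rot": [0,0,-0.309],"xyz": [0.1429,0.0387,0],"grip": 220},
    {"rot": [0,0,-0.309],"xyz": [0.1429,0.0387,0],"grip": 220},
    {"rot": [0,0,-0.309],"xyz": [0.1429,0.0387,0],"grip": 220},
    {"rot": [0,0,-0.309],"xyz": [0.1429,0.0387,0],"grip": 220},
  ],
)

```text
clock: 21.58
tool_pos: [0.6098, 0.018, 0.1946]
eef_rot: [0.732, 0.681, -0.002, 0.0]
contact_force: [0.5, -0.1, -0.8]
opening: 0.292
finger_force: 15.0
```

carry_out(
  plan=[
    {"rot": [0,0,0],"xyz": [0,0,0],"grip": 220},
    {"rot": [0,0,0],"xyz": [0,0,0],"grip": 220},
    {"rot": [0,0,0],"xyz": [0,0,0],"grip": 220},
  ],
)

```text
clock: 21.83
tool_pos: [0.6106, 0.0186, 0.1953]
eef_rot: [0.732, 0.681, -0.0, 0.0]
contact_force: [-0.0, 0.4, -0.9]
opening: 0.296
finger_force: 15.0
```

Run:
```python
from h import *
s=snap('scene','s7.png')
to(.6114,.0201,.15,86)
P=r.get_state()['tool_pos'];b=[int(v) for v in proj('scene',P-[0,0,.02])];print(b)
c=(b[0],b[1]+10);n=32
cv2.imwrite('pics/c7.png',cv2.resize(s[c[1]-n:c[1]+n,c[0]-n:c[0]+n],(576,576),interpolation=cv2.INTER_CUBIC)[:,:,::-1])
for z in(-.03,-.01): print('tcp axis',proj('scene',P+[0,0,z]))
print('arbor',proj('scene',[.6114,.0201,.1]),c)
```

```text
clock 21.88 pos [0.6107 0.0189 0.1953] yaw 85.9 F [ 0.6  0.1 -0.5] op 26.0
xyz [0.0013 0.0006 0.0453] rot [-0.     0.001 -0.002] q [ 0.18  0.76 -0.52  1.64  0.47  0.86 -0.6 ]
[263, 143]
tcp axis [np.float64(263.1907781635008), np.float64(145.98919426960123)]
tcp axis [np.float64(263.30917696433914), np.float64(140.69606115686435)]
arbor [np.float64(262.42517210310007), np.float64(162.50140775125703)] (263, 153)
```

View pics/c7.png

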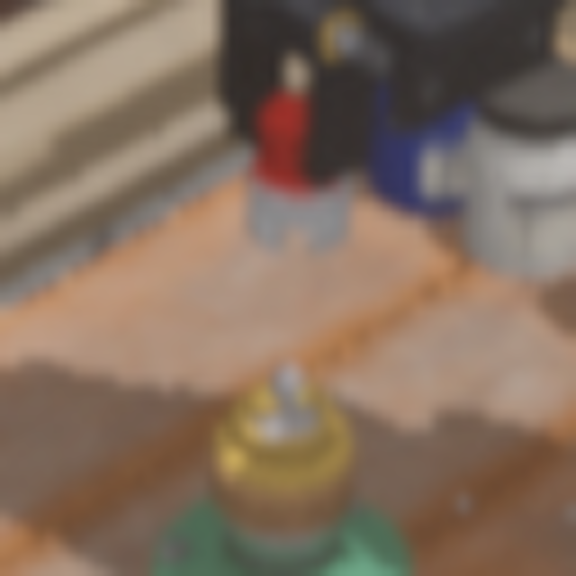

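carry_out(
  plan=[
    {"rot": [0,0,0],"xyz": [0.0029,0.0006,0.02],"grip": 220},
    {"rot": [0,0,0],"xyz": [0.0029,0.0006,0.04],"grip": 220},
    {"rot": [0,0,0],"xyz": [0.0029,0.0006,0.053],"grip": 220},
    {"rot": [0,0,0],"xyz": [0.0029,0.0006,0.058],"grip": 220},
    {"rot": [0,0,0],"xyz": [0.0029,0.0006,0.058],"grip": 220},
    {"rot": [0,0,0],"xyz": [0.0029,0.0006,0.058],"grip": 220},
    {"rot": [0,0,0],"xyz": [0.0029,0.0006,0.058],"grip": 220},
    {"rot": [0,0,0],"xyz": [0.0029,0.0006,0.058],"grip": 220},
  ],
)

```text
clock: 22.55
tool_pos: [0.6125, 0.0229, 0.1383]
eef_rot: [0.732, 0.681, 0.001, 0.001]
contact_force: [-0.6, -1.4, -1.6]
opening: 0.296
finger_force: 15.0
```

Run:
```python
from h import *
s=snap('scene','s8.png')
to(.6115,.0217,.132,86)
c=(263,158);n=20
cv2.imwrite('pics/c8.png',cv2.resize(s[c[1]-n:c[1]+n,c[0]-n:c[0]+n],(560,560),interpolation=cv2.INTER_CUBIC)[:,:,::-1])
print(s[155:162,252:275].mean(2).astype(int))
```

```text
clock 22.6 pos [0.6125 0.0228 0.1382] yaw 85.9 F [-0.1  0.  -0.8] op 25.7
xyz [-0.0012 -0.0009  0.0062] rot [ 0.002 -0.    -0.001] q [ 0.15  0.84 -0.48  1.68  0.53  0.75 -0.65]
[[146 147 148 146 134 110  90  78  74  70  65  57  52  53  62  74  91 117
  132 135 135 132 126]
 [146 146 145 144 135 121 108  99  92  83  78  71  65  75  93 108 117 127
  131 128 127 123 120]
 [147 147 145 145 140 129 125 124 120 108 103 101  98 108 120 128 128 126
  123 118 122 123 126]
 [148 148 149 151 150 138 133 136 135 129 127 128 126 130 131 131 128 124
  117 117 125 131 136]
 [148 149 151 154 155 141 139 138 137 137 137 138 137 137 134 130 124 125
  120 123 131 138 143]
 [148 150 150 152 150 137 137 139 136 137 139 140 139 140 138 130 123 128
  128 129 136 141 146]
 [147 148 149 149 144 134 134 140 131 130 135 139 139 143 145 135 128 131
  133 136 141 144 145]]
```

View pics/c8.png

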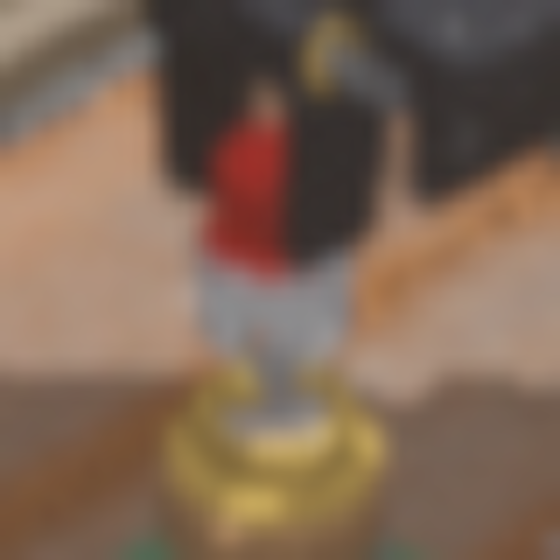

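carry_out(
  plan=[
    {"rot": [0,0,0],"xyz": [-0.001,-0.0008,0],"grip": 220},
    {"rot": [0,0,0],"xyz": [-0.001,-0.0008,0.002],"grip": 220},
    {"rot": [0,0,0],"xyz": [-0.001,-0.0008,0.004],"grip": 220},
    {"rot": [0,0,0],"xyz": [-0.001,-0.0008,0.005],"grip": 220},
    {"rot": [0,0,0],"xyz": [-0.001,-0.0008,0.005],"grip": 220},
    {"rot": [0,0,0],"xyz": [-0.001,-0.0008,0.005],"grip": 220},
  ],
)

```text
clock: 23.1
tool_pos: [0.6109, 0.0218, 0.132]
eef_rot: [0.732, 0.682, -0.0, -0.0]
contact_force: [-0.3, 0.0, -1.4]
opening: 0.289
finger_force: 15.0
```

carry_out(
  plan=[
    {"rot": [0,0,0],"xyz": [0,0,0.001],"grip": 220},
    {"rot": [0,0,0],"xyz": [0,0,0.002],"grip": 220},
    {"rot": [0,0,0],"xyz": [0,0,0.003],"grip": 220},
    {"rot": [0,0,0],"xyz": [0,0,0.003],"grip": 220},
  ],
)

```text
clock: 23.43
tool_pos: [0.6108, 0.0218, 0.129]
eef_rot: [0.732, 0.682, -0.0, -0.0]
contact_force: [-0.3, 0.4, -0.6]
opening: 0.294
finger_force: 15.0
```

carry_out(
  plan=[
    {"rot": [0,0,0],"xyz": [0,0,0.001],"grip": 220},
    {"rot": [0,0,0],"xyz": [0,0,0.002],"grip": 220},
    {"rot": [0,0,0],"xyz": [0,0,0.003],"grip": 220},
    {"rot": [0,0,0],"xyz": [0,0,0.003],"grip": 220},
  ],
)

```text
clock: 23.77
tool_pos: [0.6108, 0.0217, 0.126]
eef_rot: [0.732, 0.682, -0.0, -0.0]
contact_force: [-1.2, 0.0, -1.0]
opening: 0.288
finger_force: 15.0
```

Bore is over the tip with no contact. I'll keep going down to touch the key.

carry_out(
  plan=[
    {"rot": [0,0,0],"xyz": [0,0,0.001],"grip": 220},
    {"rot": [0,0,0],"xyz": [0,0,0.002],"grip": 220},
    {"rot": [0,0,0],"xyz": [0,0,0.003],"grip": 220},
    {"rot": [0,0,0],"xyz": [0,0,0.003],"grip": 220},
  ],
)

```text
clock: 24.1
tool_pos: [0.6108, 0.0217, 0.123]
eef_rot: [0.732, 0.682, -0.0, -0.0]
contact_force: [1.1, -0.2, -1.5]
opening: 0.295
finger_force: 15.0
```

carry_out(
  plan=[
    {"rot": [0,0,0],"xyz": [0,0,0.001],"grip": 220},
    {"rot": [0,0,0],"xyz": [0,0,0.002],"grip": 220},
    {"rot": [0,0,0],"xyz": [0,0,0.003],"grip": 220},
    {"rot": [0,0,0],"xyz": [0,0,0.003],"grip": 220},
  ],
)

```text
clock: 24.43
tool_pos: [0.611, 0.0218, 0.1202]
eef_rot: [0.732, 0.682, 0.0, 0.0]
contact_force: [-0.1, 0.8, 0.5]
opening: 0.293
finger_force: 15.0
```

carry_out(
  plan=[
    {"rot": [0,0,0],"xyz": [0,0,0.001],"grip": 220},
    {"rot": [0,0,0],"xyz": [0,0,0.0025],"grip": 220},
    {"rot": [0,0,0],"xyz": [0,0,0.0025],"grip": 220},
    {"rot": [0,0,0],"xyz": [0,0,0.0025],"grip": 220},
  ],
)

```text
clock: 24.77
tool_pos: [0.6111, 0.0218, 0.1179]
eef_rot: [0.732, 0.682, 0.0, 0.0]
contact_force: [-0.9, -0.0, 3.6]
opening: 0.293
finger_force: 15.0
```

carry_out(
  plan=[
    {"rot": [0,0,-0.04],"xyz": [0,0,0],"grip": 220},
    {"rot": [0,0,-0.08],"xyz": [0,-0.0001,0],"grip": 220},
    {"rot": [0,0,-0.12],"xyz": [0,-0.0002,0],"grip": 220},
    {"rot": [0,0,-0.12],"xyz": [0,-0.0002,0],"grip": 220},
    {"rot": [0,0,-0.12],"xyz": [0,-0.0002,0],"grip": 220},
  ],
)

```text
clock: 25.18
tool_pos: [0.6113, 0.0219, 0.118]
eef_rot: [0.69, 0.724, 0.001, 0.0]
contact_force: [1.2, -0.2, 2.8]
opening: 0.296
finger_force: 15.0
```

```bash
python3 -c "
from h import *
to(.611,.0218,.118,86);print(r.get_state()['moment'])"
```

```text
clock 25.18 pos [0.6113 0.0219 0.118 ] yaw 92.7 F [ 1.2 -0.2  2.8] op 26.1
xyz [-0.0001 -0.0003 -0.    ] rot [ 0.001 -0.     0.118] q [ 0.16  0.87 -0.49  1.7   0.58  0.73 -0.58]
[-0.08708791 -0.24679131 -0.01054236]
```

Riding on the key at about 4 N. I'll keep turning in small steps and watch the vertical force.

carry_out(
  plan=[
    {"rot": [0,0,-0.04],"xyz": [0,-0.0001,0],"grip": 220},
    {"rot": [0,0,-0.08],"xyz": [0,-0.0001,0],"grip": 220},
    {"rot": [0,0,-0.08],"xyz": [0,-0.0001,0],"grip": 220},
  ],
)

```text
clock: 25.43
tool_pos: [0.6114, 0.0218, 0.118]
eef_rot: [0.66, 0.751, 0.001, 0.001]
contact_force: [2.1, -1.4, 1.8]
opening: 0.298
finger_force: 15.0
```

carry_out(
  plan=[
    {"rot": [0,0,-0.04],"xyz": [0,-0.0001,0],"grip": 220},
    {"rot": [0,0,-0.08],"xyz": [0,-0.0001,0],"grip": 220},
    {"rot": [0,0,-0.08],"xyz": [0,-0.0001,0],"grip": 220},
  ],
)

```text
clock: 25.68
tool_pos: [0.6113, 0.0219, 0.118]
eef_rot: [0.63, 0.777, 0.001, 0.0]
contact_force: [2.2, -0.4, 2.1]
opening: 0.296
finger_force: 15.0
```

```bash
python3 -c "
from h import *
to(.611,.0218,.118,86);print(r.get_state()['moment'])"
```

```text
clock 25.68 pos [0.6113 0.0219 0.118 ] yaw 101.9 F [ 2.2 -0.4  2.1] op 26.0
xyz [-0.     -0.0003 -0.    ] rot [ 0.002 -0.     0.278] q [ 0.18  0.87 -0.54  1.7   0.62  0.74 -0.45]
[-0.10099526 -0.54612335 -0.06502228]
```

carry_out(
  plan=[
    {"rot": [0,0,-0.04],"xyz": [0,0.0003,0],"grip": 220},
    {"rot": [0,0,-0.08],"xyz": [0,0.0003,0],"grip": 220},
    {"rot": [0,0,-0.08],"xyz": [0,0.0003,0],"grip": 220},
  ],
)

```text
clock: 25.93
tool_pos: [0.6112, 0.022, 0.1178]
eef_rot: [0.598, 0.801, 0.0, 0.0]
contact_force: [1.4, 0.1, 2.6]
opening: 0.295
finger_force: 15.0
```

carry_out(
  plan=[
    {"rot": [0,0,-0.04],"xyz": [0,0.0001,0],"grip": 220},
    {"rot": [0,0,-0.08],"xyz": [0,0.0001,0],"grip": 220},
    {"rot": [0,0,-0.08],"xyz": [0,0.0001,0],"grip": 220},
  ],
)

```text
clock: 26.18
tool_pos: [0.6098, 0.0217, 0.1169]
eef_rot: [0.566, 0.824, -0.001, -0.001]
contact_force: [-0.2, -0.4, -1.9]
opening: 0.298
finger_force: 15.0
```

```bash
python3 -c "
from h import *
to(.611,.0218,.118,86);print(r.get_state()['moment'])"
```

```text
clock 26.18 pos [0.6098 0.0217 0.1169] yaw 111.1 F [-0.2 -0.4 -1.9] op 26.2
xyz [-0.0003  0.0012 -0.0011] rot [-0.003  0.     0.437] q [ 0.2   0.89 -0.58  1.7   0.66  0.77 -0.33]
[-0.05683638 -0.11910193 -0.06254928]
```

The force fell to free weight, so the slots have caught. I'll stop turning and lower it.

carry_out(
  plan=[
    {"rot": [0,0,0],"xyz": [0,0,0.001],"grip": 220},
    {"rot": [0,0,0],"xyz": [0,0,0.002],"grip": 220},
    {"rot": [0,0,0],"xyz": [0,0,0.003],"grip": 220},
    {"rot": [0,0,0],"xyz": [0,0,0.003],"grip": 220},
  ],
)

```text
clock: 26.52
tool_pos: [0.6104, 0.0219, 0.1143]
eef_rot: [0.566, 0.825, -0.0, -0.0]
contact_force: [-1.5, 0.2, -0.4]
opening: 0.291
finger_force: 15.0
```

carry_out(
  plan=[
    {"rot": [0,0,0],"xyz": [0,0,0.001],"grip": 220},
    {"rot": [0,0,0],"xyz": [0,0,0.002],"grip": 220},
    {"rot": [0,0,0],"xyz": [0,0,0.002],"grip": 220},
  ],
)

```text
clock: 26.77
tool_pos: [0.6105, 0.0221, 0.1125]
eef_rot: [0.565, 0.825, -0.0, -0.0]
contact_force: [-1.9, 1.2, -0.1]
opening: 0.298
finger_force: 15.0
```

```bash
python3 -c "
from h import *
to(.611,.0218,.112,111);print(r.get_state()['moment'])"
```

```text
clock 26.77 pos [0.6105 0.0221 0.1125] yaw 111.1 F [-1.9  1.2 -0.1] op 26.2
xyz [-0.0004  0.0004  0.0005] rot [-0.001 -0.     0.002] q [ 0.2   0.89 -0.57  1.7   0.66  0.76 -0.33]
[ 0.05714603  0.34145552 -0.03148969]
```

carry_out(
  plan=[
    {"rot": [0,0,0],"xyz": [0,0,0.001],"grip": 220},
    {"rot": [0,0,0],"xyz": [0,0,0.002],"grip": 220},
    {"rot": [0,0,0],"xyz": [0,0,0.002],"grip": 220},
  ],
)

```text
clock: 27.02
tool_pos: [0.6106, 0.022, 0.1106]
eef_rot: [0.565, 0.825, -0.0, -0.0]
contact_force: [-3.0, 0.2, 1.9]
opening: 0.293
finger_force: 15.0
```

carry_out(
  plan=[
    {"rot": [0,0,0],"xyz": [0,0,0.001],"grip": 220},
    {"rot": [0,0,0],"xyz": [0,0,0.001],"grip": 220},
    {"rot": [0,0,0],"xyz": [0,0,0.001],"grip": 220},
  ],
)

```text
clock: 27.27
tool_pos: [0.6107, 0.022, 0.1098]
eef_rot: [0.565, 0.825, -0.0, -0.0]
contact_force: [-3.5, 0.7, 2.5]
opening: 0.291
finger_force: 15.0
```

The force now rises at the spring rate, 8.5 mm below the riding height, so the cap is flush. I'll release and retreat.

carry_out(
  plan=[
    {"rot": [0,0,0],"xyz": [0,-0.0003,-0.001],"grip": 200},
    {"rot": [0,0,0],"xyz": [0,-0.0003,-0.001],"grip": 150},
    {"rot": [0,0,0],"xyz": [0,-0.0003,-0.001],"grip": 80},
    {"rot": [0,0,0],"xyz": [0,-0.0003,-0.001],"grip": 0},
    {"rot": [0,0,0],"xyz": [0,-0.0003,-0.001],"grip": 0},
    {"rot": [0,0,0],"xyz": [0,-0.0003,-0.001],"grip": 0},
  ],
)

```text
clock: 27.77
tool_pos: [0.6111, 0.0215, 0.1107]
eef_rot: [0.565, 0.825, 0.0, 0.0]
contact_force: [0.3, 0.6, 1.4]
opening: 0.653
finger_force: 0.0
```

carry_out(
  plan=[
    {"rot": [0,0,0],"xyz": [0,0,-0.015],"grip": 0},
    {"rot": [0,0,0],"xyz": [0,0,-0.04],"grip": 0},
    {"rot": [0,0,0],"xyz": [0,0,-0.07],"grip": 0},
    {"rot": [0,0,0],"xyz": [0,0,-0.1],"grip": 0},
    {"rot": [0,0,0],"xyz": [0,0,-0.11],"grip": 0},
    {"rot": [0,0,0],"xyz": [0,0,-0.11],"grip": 0},
    {"rot": [0,0,0],"xyz": [0,0,-0.11],"grip": 0},
    {"rot": [0,0,0],"xyz": [0,0,-0.11],"grip": 0},
  ],
)

```text
clock: 28.43
tool_pos: [0.6097, 0.0211, 0.219]
eef_rot: [0.565, 0.825, -0.001, -0.001]
contact_force: [-0.2, 0.1, -0.3]
opening: 1.001
finger_force: 0.0
```

Run:
```python
from h import *
s=snap('scene','s9.png')
q,ax=fit(s,(262,155),10,(0,130,60),(9,255,255)); print('red',q,ax)
a=np.array([.611,.0205])
th=np.linspace(0,2*np.pi,120)
for zb in (.082,.091):
    e=np.array([proj('scene',[a[0]+.0135*np.cos(t),a[1]+.0135*np.sin(t),zb+z]) for t in th for z in(.028,.046)]); print(zb,e.min(0),e.max(0),(e.min(0)+e.max(0))/2)
g=cv2.cvtColor(s,cv2.COLOR_RGB2HSV)[140:185,262]; print([ (140+i,*map(int,v)) for i,v in enumerate(g)][::2])
```

```text
red (262.6966921488444, 158.51251220703125) (10.12933603922526, 10.854751586914062)
0.082 [258.31432953 153.18487208] [266.789602  162.7559137] [262.55196576 157.97039289]
0.091 [258.34003295 150.92657489] [266.86046994 160.53375772] [262.60025144 155.73016631]
[(140, 12, 104, 188), (142, 13, 95, 188), (144, 13, 97, 187), (146, 12, 78, 176), (148, 12, 64, 176), (150, 12, 66, 173), (152, 11, 77, 170), (154, 3, 161, 174), (156, 2, 190, 189), (158, 2, 182, 146), (160, 3, 176, 129), (162, 2, 177, 144), (164, 179, 63, 153), (166, 165, 4, 141), (168, 0, 2, 139), (170, 17, 55, 138), (172, 20, 137, 136), (174, 21, 135, 183), (176, 17, 117, 174), (178, 15, 111, 138), (180, 15, 76, 124), (182, 56, 36, 107), (184, 56, 40, 90)]
```

The knob centre is at (262.7,158.5), against 158.0 expected when seated and 155.7 when riding on the key, so the cap is flush and centred. I'll hand in.

```bash
python3 -c "
from h import *
print(r.finish_job())"
```

```text
the job is handed in; nothing more can be done
None
```

I built up the arbor and handed the job in at about 28.5 s. The cork wheel and collar are on the flange, and by force feel and the last camera fix the cap's slots caught on the key and it sits flush; no pass/fail result came back.

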